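Hold the heat spreader flush on the tilted module

TASK

Set up the module for its cooling test: take the red-capped pin from the white rack and stand it fully home in the bore at the low end of the tilting test cradle, and let go of it. Then pick up the copper heat spreader by its black fin and hold it flat and flush, square and centred across, on the sloping sprung face of the module with its white-striped edge close up against the pin, pressing the face in about 4 mm, half of its sprung travel. Finish while still gripping and pressing the spreader there; leave the other pins and the loose things lying about undisturbed.

Things in the scene. Friction and masses are not known exactly. Their poses are not given: they have to be found in the camera images.
- pin_mid (a point): the red-capped steel pin: upright round pin, 12 mm diameter, 90 mm long, the top 18 mm is a red cap of the same diameter, about 80 g. The point is its centre, 45 mm above its foot; z runs along the pin to the cap. It starts standing loosely in one of the three holes of the white rack
- pin_blue_mid (a point): the blue-capped pin, same size, in another hole of the rack; leave it. The point is its centre
- pin_yellow_mid (a point): the yellow-capped pin, same size, in another hole of the rack; leave it. The point is its centre
- rack: fixed white pin rack, 150 x 50 x 20 mm, origin at the centre of its underside; its x axis runs along the row of three holes 50 mm apart (15 mm hole diameter, 15 mm deep, floor 5 mm above the table)
- bore (a point): centre of the bore's mouth in the top of the cradle's fixed aluminium base (170 x 120 mm); x points uphill to the cradle, z up. 14 mm diameter, 20 mm deep, mouth 26 mm above the table: a pin fully home has its centre 25 mm above this point. The sprung face's low edge is 14 mm away along x and 22 mm higher; blue hinge ears beside it, 64 mm to either side, 30 mm high
- face_mid (a point): centre of the top of the module's sprung steel face, a flat rectangle 74 (x, uphill) x 64 (y) mm; its z axis is the outward normal, which leans towards the bore, its x axis runs uphill and its y axis is level. The low edge is the hinge line, 37 mm downhill from this point. The face carries no lip. It lies over a green board 110 mm wide and 100 mm long, whose top is 14 mm below the unpressed face
- tilt (a joint): slope of the module's face against level, rad (0 level, growing as the face rises away from the bore); differs each time between about 0.2 and 0.5; its hinge is far too stiff to be turned by handling
- face (a joint): how far the sprung face is pressed in along its normal, m: 0 out, 0.008 fully in. The spring needs about 4 N to start and 1 N per mm more; the weight of the spreader alone does not sink it
- grip_fin (a point): the copper heat spreader: flat plate 90 (x) x 64 (y) x 6 mm with an upright black fin 40 (x) x 12 (y) x 48 mm in the middle of its top, 54 mm overall height, about 260 g. The point is the centre of the fin, 30 mm above the plate's underside; x runs along the plate's length (the white stripe is at the -x end), z out of the plate along the fin. It starts lying flat on the table, fin up
- white_edge (a point): middle of the upper edge of the spreader's white-striped end: 45 mm towards -x of the fin's centre and 6 mm above the plate's underside
- spreader: the same heat spreader; origin at the centre of its underside, axes as for its fin
- pin: the same red-capped pin; origin at the centre of its foot
- screwdriver: orange screwdriver about 180 mm long lying on the table; leave it
- jar: amber jar, 52 mm diameter, 70 mm high; leave it
- can: blue can, 60 mm diameter, 150 mm high; leave it
- connector: blue connector strip 60 x 16 x 12 mm; leave it
- shield: open aluminium shield can 70 x 50 x 18 mm; leave it
There are look-alikes about, which are no part of the job. What is shaped like the part that bears bore but brown is not meant.

How it is judged (in metres and radians):
On the way:
1. the red-capped pin stands fully home in the bore and is let go (horizontal distance between pin_mid and bore below 0.008 m and z of pin_mid in the frame of bore below 0.03 m and angle between pin_mid's own z axis and vertical below 0.15 rad and contact force between the fingers and pin below 0.05 N), for 0.2 s.
At the end, for the whole second after the job is handed in: Red pin home in the bore (5 mm, 8 deg). Spreader still gripped, at rest and flush on the sprung face (3.5 deg, 2.5 mm), square within 8 deg, centred across within 10 mm, white edge within 7 mm of the pin's side (13 mm of its axis), face pressed in 2 to 7 mm (horizontal distance between pin_mid and bore below 0.008 m and z of pin_mid in the frame of bore below 0.03 m and angle between pin_mid's own z axis and vertical below 0.15 rad and angle between the z axis of grip_fin and the z axis of face_mid, either way round below 0.06 rad and angle between the y axis of grip_fin and the y axis of face_mid, either way round below 0.15 rad and y of grip_fin in the frame of face_mid between -0.01 and 0.01 m and z of grip_fin in the frame of face_mid below 0.0325 m and horizontal distance between white_edge and pin_mid below 0.013 m and value of joint face between 0.002 and 0.007 m and contact force between the fingers and spreader above 2 N and linear speed of spreader below 0.02 m/s); the arm keeps its last pose, push and grip.
It fails at once if another pin or a loose bystander is shifted by more than 25 mm (distance of any of pin_blue_mid, pin_yellow_mid, screwdriver, jar, can, connector, shield from where it was at the start of the episode above 0.025 m).
It also fails if it takes over 67 s, if anything falls off the work surface, if the arm or the gripper's body presses on something with over 40 N, if the wrist force passes 120 N, or if a joint passes its speed limit or range.

ROBOT

A 6-joint arm with a two-finger parallel gripper is mounted at the origin on the work surface. World frame = base frame: x ahead of the robot, y to its left, z up, the work surface at z = 0. Lengths are in mm, angles in rad, forces in N, time in s.
With the tool pointing down it reaches from about 350 to 875 mm from the base axis. Payload 4.2 kg.
Tool frame: the origin (TCP) lies at the very end of the fingers, on their centre line; the grasp point (between the pads) lies arm.grip_point_offset behind it (arm.grip_point_offset is the distance from the TCP to the grasp point, in mm); z points along the fingers, y is the line along which they close (so a half turn about z gives the same grasp; the last joint's range is limited). The gripper opens to 85 mm and grips with 20 to 120 N. Pads are 22 mm wide; open, the fingers measure 114 mm over their backs; the gripper's body (76 mm by 85 mm) begins 54 mm behind the grasp point. The pads swing forward as they close: fully open they stand 13 mm farther back than shut.
Start: joints at [1.525, 0.385, 0.008, 0, -1.194, -0.259], TCP at [187.532, 596.18, 231.312] pointing down, gripper open.
Joint ranges: [-3.14, 3.14], [-1.21, 2.06], [-1.07, 1.41], [-3.16, 2.05], [-2.99, -0.16], [-3.1, 3.1]. Speed limits (rad/s): [2.79, 2.79, 3.14, 3.14, 3.14, 3.14].

INTERFACE

Orientations are given as a unit quaternion [x, y, z, w].
In Python, from bench import arm, cams, ticket gives the robot as it stands.
- The arm moves only by the tool servo_tool, never from a script. Its argument "commands" is a list that holds one entry, the list of rows, each a list of 7 numbers: the closure in counts, from 0 (fully open) to 255 (shut), then the shift along the tool's x, y, z in m, then the turn, a rotation vector about the tool's x, y, z in degrees. In form: [[[grip, x, y, z, ax, ay, az], ...]]. A call has 1 to 10 rows; each row shifts and turns the commanded pose from where the row before left it, along the tool's axes as they then stand; what a row does not reach is not made up. A row lasts 1/12 s, in which the tool goes at most 41.7 mm and 7.16 degrees, less where a joint would pass 70% of its speed; a pose out of reach is approached as far as the arm can. A call with a gripper value outside its range is refused whole. The fingers move at their own pace and stop on an object; the grip force is fixed at half the most. Time passes only in rows, so rows that do not move let the fingers close. It gives the time, the measured TCP pose, the force, the opening and the grip force at its end, in the units of the state.
- arm.read_state(): the state, without advancing time (a new reading comes with each control period).
- cams.get_image(name): name is "scene" or "top" or "wrist"; returns a dict with "frame" (400x640x3 uint8, blue, green, red), "K" (3x3 intrinsics, pixels), "T" (4x4, takes a point from camera to world coordinates). Camera axes: x right, y up, looking along -z (the intrinsics and any distortion apply to the point x, -y, -z); pixel columns grow to the right and rows downward; lengths in mm; the calibration is good to about 2 mm. The wrist camera is an equidistant fisheye: a pixel r from the principal point sees the ray r / f radians off the axis. A picture is of the moment at which its call begins. There is no depth.
- ticket.job_done(): hands the job in; it is judged then, once.
The state is a dict: "clock": time; "joints": joint angles; "joint_vel": joint speeds; "joint_efforts": joint torques, N m; "position": TCP position; "ee_rot": TCP orientation; "contact_force": force on the tool from outside, world axes, zero at the start; "wrist_torque": the same for the moment, N m; "gripper_width": finger opening in mm; "grasp_force": force on a finger pad.
Only numpy, scipy, OpenCV 4.12 (cv2) and the standard library are available. Lean on these libraries where they do the work, as an engineer would, in place of code of your own. Each camera call takes 0.05 s, during which the arm holds its last target. There are 200 camera calls.

## Working session

There is one attempt and no reset: what is moved stays moved. The work goes in short steps, Python scripts to look and compute and a tool call to move; the robot and the scene stay as the last step left them, time stands still between calls to the robot, and variables do not carry over. Pictures are saved under pics/ and viewed, at most 10 in all, crops included, and the job is handed in when it is done.

Besides the shell and the picture viewer there is one more tool, called after "Emit:" by a JSON object that holds its "api" and its "payload". servo_tool: Moves the arm, as the interface text tells. Its arguments: {"type":"object","properties":{"commands":{"type":"array","items":{"type":"array","items":{"type":"array","items":{"type":"number"}}}}},"required":["commands"]}

```bash
mkdir -p pics; ls
python3 - <<'E'
from bench import arm,cams
import cv2,numpy as np
for n in ["scene","top"]:
    d=cams.get_image(n); cv2.imwrite(f"pics/{n}0.png",d["frame"]); print(n,d["K"].tolist(),np.round(d["T"],4).tolist(), [k for k in d])
d=cams.get_image("wrist"); cv2.imwrite("pics/wrist0.png",d["frame"]); print(d["K"].tolist(),np.round(d["T"],4).tolist())
print(arm.read_state(), arm.grip_point_offset)
E
```

```text
pics
scene [[401.01097914236675, 0.0, 325.1847038445467], [0.0, 401.01097914236675, 195.7301893248705], [0.0, 0.0, 1.0]] [[-0.8191, -0.4025, 0.4088, 974.2016], [0.5734, -0.5527, 0.6047, 645.4727], [-0.0175, 0.7297, 0.6835, 754.6332], [0.0, 0.0, 0.0, 1.0]] ['frame', 'K', 'T']
top [[471.571818703887, 0.0, 322.03351023137753], [0.0, 471.571818703887, 205.26059141472066], [0.0, 0.0, 1.0]] [[-0.02, 0.993, -0.1166, 427.8924], [-0.9998, -0.02, 0.0006, 70.0605], [-0.0017, 0.1166, 0.9932, 1346.992], [0.0, 0.0, 0.0, 1.0]] ['frame', 'K', 'T']
[[309.70691628693146, 0.0, 324.9308060506801], [0.0, 309.70691628693146, 199.4712530111678], [0.0, 0.0, 1.0]] [[-0.3014, 0.9154, 0.2667, 255.6558], [-0.9535, -0.2901, -0.082, 574.3088], [0.0023, -0.279, 0.9603, 373.2906], [0.0, 0.0, 0.0, 1.0]]
{'clock': 0.15, 'joints': array([ 1.52462444e+00,  3.85395094e-01,  6.94443356e-03, -3.29231210e-04,
       -1.19401152e+00, -2.58585972e-01]), 'joint_vel': array([-0.00077534, -0.00496159,  0.00420242,  0.0015367 ,  0.00148408,
       -0.00156562]), 'joint_efforts': array([-4.76559107e-04, -3.92678404e+01,  1.88582575e+01,  4.18860689e+00,
       -3.43887747e-03, -2.58203400e-06]), 'position': array([187.40721478, 595.78258059, 230.46893863]), 'ee_rot': array([ 9.88403208e-01, -1.51849862e-01, -6.38590811e-05,  8.44454129e-04]), 'contact_force': array([-0.68116231, -1.04140167,  0.76623214]), 'wrist_torque': array([-0.02361553, -0.03352989,  0.03512678]), 'grasp_force': 0.0, 'gripper_width': 85.56472464587965} 18.700000000000003
```

View pics/scene0.png

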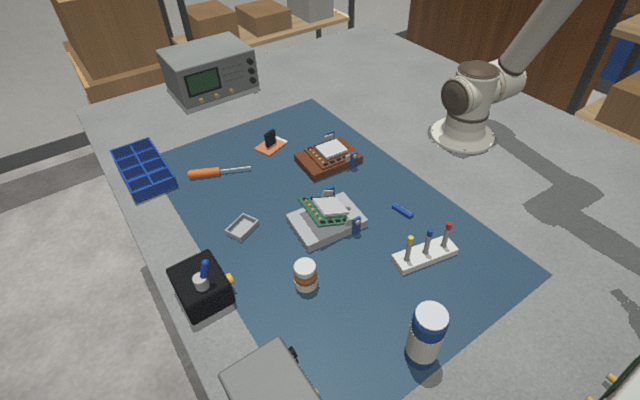

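View pics/top0.png

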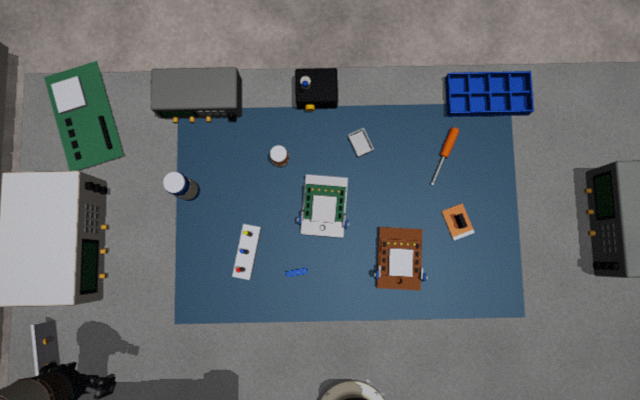

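Run:
```python
import cv2,numpy as np
a=cv2.imread("pics/top0.png");b=cv2.imread("pics/scene0.png")
r=lambda im,s:cv2.resize(im,None,fx=s,fy=s,interpolation=cv2.INTER_CUBIC)
t=r(a[165:285,225:358],6) 
cv2.imwrite("pics/c1.png",r(a[165:285,225:358],4.5))
t=r(b[180:280,280:470],4); cv2.imwrite("pics/c2.png",t)
```

```text
(no output)
```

View pics/c1.png

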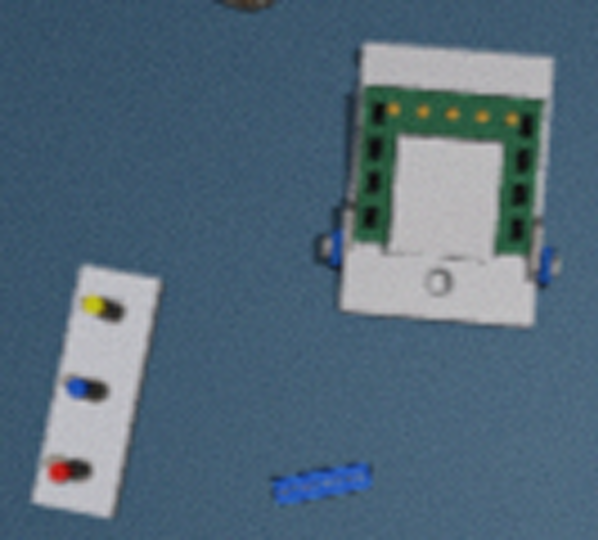

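View pics/c2.png

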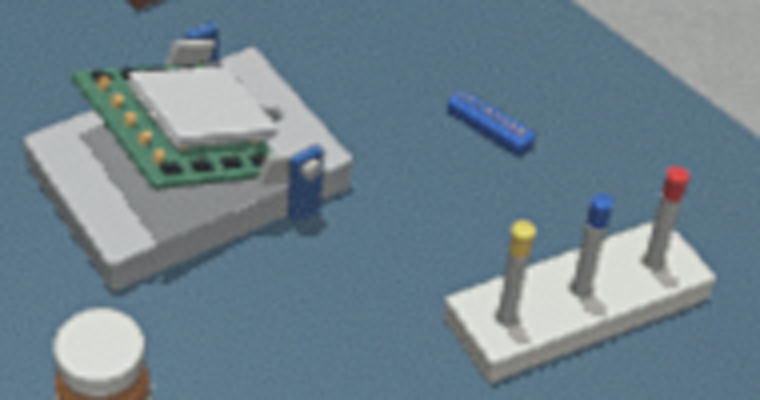

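```bash
cat > h.py <<'E'
import numpy as np,cv2
from scipy.spatial.transform import Rotation as R
F=np.diag([1,-1,-1.])
def ray(d,uv):
    K=np.array(d["K"]);T=np.array(d["T"]);x=(np.array(uv,float)-K[:2,2])/K[0,0]
    if d.get("fish"):
        r=np.linalg.norm(x);v=np.r_[x/max(r,1e-9)*np.sin(r),np.cos(r)]
    else: v=np.r_[x,1]
    v=T[:3,:3]@F@v;return T[:3,3],v/np.linalg.norm(v)
def onz(d,uv,z):
    o,v=ray(d,uv);return o+v*(z-o[2])/v[2]
def tri(obs):
    A=0;b=0
    for d,uv in obs:
        o,v=ray(d,uv);P=np.eye(3)-np.outer(v,v);A=A+P;b=b+P@o
    return np.linalg.solve(A,b)
def get(n):
    from bench import cams
    d=cams.get_image(n)
    if n=="wrist": d["fish"]=1
    return d
def proj(d,p):
    T=np.array(d["T"]);K=np.array(d["K"]);c=F@(T[:3,:3].T@(np.array(p)-T[:3,3]))
    if d.get("fish"):
        r=np.hypot(c[0],c[1]);x=c[:2]/r*np.arctan2(r,c[2])
    else: x=c[:2]/c[2]
    return x*K[0,0]+K[:2,2]
def blobs(m,amin=10):
    n,l,s,c=cv2.connectedComponentsWithStats(m.astype(np.uint8));return [(s[i,4],c[i]) for i in range(1,n) if s[i,4]>=amin]
E
python3 - <<'E'
from h import *
np.set_printoptions(precision=1,suppress=True)
t=get("top");s=get("scene")
hs=lambda d:cv2.cvtColor(d["frame"],cv2.COLOR_BGR2HSV).astype(int)
def mask(d,box,h0,h1,smin=120,vmin=70):
    H=hs(d);m=np.zeros(H.shape[:2],bool);x0,y0,x1,y1=box
    hh=H[...,0];hm=((hh>=h0)&(hh<=h1)) if h0<=h1 else ((hh>=h0)|(hh<=h1))
    m[y0:y1,x0:x1]=(hm&(H[...,1]>smin)&(H[...,2]>vmin))[y0:y1,x0:x1];return m
bt=blobs(mask(t,(225,215,270,285),172,6,150),5);bs=blobs(mask(s,(435,215,460,240),172,6,150),5);print(bt,bs)
for n,h0,h1 in (("red",172,6),("yel",22,35),("blue",105,125)):
    a=blobs(mask(t,(225,215,270,285),h0,h1,150),5);b=blobs(mask(s,(400,215,460,250),h0,h1,150),5)
    a=max(a,key=lambda q:q[0])[1];b=max(b,key=lambda q:q[0])[1]
    print(n,"cap tri",tri([(t,a),(s,b)]),"plane86",onz(t,a,90),onz(s,b,86))
c1=lambda x,y:(x/4.5+225-.39,y/4.5+165-.39);c2=lambda x,y:(x/4+280-.37,y/4+180-.37)
base=[onz(t,c1(*p),26) for p in((362,43),(553,57),(533,325),(341,310))];print("base",np.array(base),np.mean(base,0))
print("bore",onz(t,c1(439,283),26), onz(s,c2(277,113),26))
f=[tri([(t,c1(*a)),(s,c2(*b))]) for a,b in(((397,136),(185,145)),((502,143),(132,72)),((496,258),(213,66)),((388,253),(275,130)))];f=np.array(f);print("face",f)
print("face len",np.linalg.norm(f[0]-f[3]),np.linalg.norm(f[1]-f[2]),np.linalg.norm(f[0]-f[1]))
m=mask(t,(440,200,476,245),0,18,110,60);cc=[c for c in blobs(m,5)];print(cc)
pts=np.argwhere(m)[:,::-1].astype(np.float32);rr=cv2.minAreaRect(pts);bx=cv2.boxPoints(rr);print(rr);print(np.array([onz(t,p,6) for p in bx]))
H=hs(t);w=np.zeros(m.shape,bool);w[200:245,440:480]=((H[...,1]<60)&(H[...,2]>130))[200:245,440:480]
for a,c in blobs(w,4):print("white",a,c,onz(t,c,6))
dk=np.zeros(m.shape,bool);dk[205:240,445:475]=(H[...,2]<50)[205:240,445:475]
for a,c in blobs(dk,4):print("dark",a,c,onz(t,c,54))
E
```

```text
[(np.int32(15), array([237.9, 269.4]))] [(np.int32(15), array([448.7, 223.7]))]
red cap tri [408.5 295.6  92.1] plane86 [409.4 294.9  90. ] [402.3 293.4  86. ]Traceback (most recent call last):
  File "<stdin>", line 12, in <module>
ValueError: max() iterable argument is empty
```

Run:
```python
from h import *
np.set_printoptions(precision=1,suppress=True)
t=get("top");s=get("scene")
hs=lambda d:cv2.cvtColor(d["frame"],cv2.COLOR_BGR2HSV).astype(int)
def mask(d,box,h0,h1,smin=120,vmin=70):
    H=hs(d);m=np.zeros(H.shape[:2],bool);x0,y0,x1,y1=box
    hh=H[...,0];hm=((hh>=h0)&(hh<=h1)) if h0<=h1 else ((hh>=h0)|(hh<=h1))
    m[y0:y1,x0:x1]=(hm&(H[...,1]>smin)&(H[...,2]>vmin))[y0:y1,x0:x1];return m
c1=lambda x,y:(x/4.5+225-.39,y/4.5+165-.39);c2=lambda x,y:(x/4+280-.37,y/4+180-.37)
for n,a,b in(("red",(61,471),(677,175)),("blue",(77,388),(600,204)),("yel",(94,305),(523,231))):
    print(n,tri([(t,c1(*a)),(s,c2(*b))]),onz(t,c1(*a),94))
rk=[onz(t,c1(*p),20) for p in((82,266),(160,280),(112,517),(33,502))];print("rack",np.mean(rk,0),np.array(rk))
base=[onz(t,c1(*p),26) for p in((362,43),(553,57),(533,325),(341,310))];print("base",np.array(base),np.mean(base,0))
print("bore",onz(t,c1(439,283),26), onz(s,c2(277,113),26))
f=[tri([(t,c1(*a)),(s,c2(*b))]) for a,b in(((397,136),(185,145)),((502,143),(132,72)),((496,258),(213,66)),((388,253),(275,130)))];f=np.array(f);print("face",f)
print("face len",np.linalg.norm(f[0]-f[3]),np.linalg.norm(f[1]-f[2]),np.linalg.norm(f[0]-f[1]))
m=mask(t,(440,200,476,245),0,18,110,60);cc=[c for c in blobs(m,5)];print(cc)
pts=np.argwhere(m)[:,::-1].astype(np.float32);rr=cv2.minAreaRect(pts);bx=cv2.boxPoints(rr);print(rr);print(np.array([onz(t,p,6) for p in bx]))
H=hs(t);w=np.zeros(m.shape,bool);w[200:245,440:480]=((H[...,1]<60)&(H[...,2]>130))[200:245,440:480]
for a,c in blobs(w,4):print("white",a,c,onz(t,c,6))
dk=np.zeros(m.shape,bool);dk[205:240,445:475]=(H[...,2]<50)[205:240,445:475]
for a,c in blobs(dk,4):print("dark",a,c,onz(t,c,54))
```

```text
red [408.5 295.3  93. ] [409.7 293.6  94. ]
blue [457.2 285.5  91.7] [457.9 284.2  94. ]
yel [505.8 275.4  92.6] [506.5 274.2  94. ]
rack [457.9 284.5  20. ] [[535.8 293.7  20. ]
 [526.  244.9  20. ]
 [379.8 275.2  20. ]
 [390.  324.1  20. ]]
base [[673.  115.8  26. ]
 [661.6  -4.6  26. ]
 [492.9  12.2  26. ]
 [504.6 131.5  26. ]] [583.   63.7  26. ]
bore [520.2  70.2  26. ] [515.4  74.1  26. ]
face [[605.1  95.6  69.4]
 [599.   31.6  76.6]
 [534.7  33.7  47.2]
 [538.  101.1  46.1]]
face len 71.21886743327029 70.7410612407092 64.65538864258961
[(np.int32(510), array([455.9, 219.6]))]
((456.6896667480469, 219.7241668701172), (27.854299545288086, 22.28343963623047), 68.19859313964844)
[[ 562.2 -270.8    6. ]
 [ 584.8 -331.2    6. ]
 [ 510.1 -356.6    6. ]
 [ 487.8 -296.5    6. ]]
white 87 [463.5 234.6] [ 493.4 -330.9    6. ]
dark 103 [460.  220.7] [ 529.2 -309.    54. ]
```

```bash
cat >> h.py <<'E'
def plan(p,Rt=None):
    """shift in current tool axes (m), then turn (deg) in tool axes"""
    from bench import arm
    s=arm.read_state();R0=R.from_quat(s["ee_rot"]);d=R0.inv().apply(np.array(p)-s["position"])/1000
    print("pos",np.round(s["position"],1),"shift m",np.round(d,4),"|",round(np.linalg.norm(d)/.0417,1),"rows")
    if Rt is not None: print("turn deg",np.round((R0.inv()*Rt).as_rotvec(degrees=True),2))
def down(ang): # tool z down, tool x at heading ang (deg)
    a=np.radians(ang);x=np.array([np.cos(a),np.sin(a),0]);z=np.array([0,0,-1.]);return R.from_matrix(np.c_[x,np.cross(z,x),z])
E
python3 -c "
from h import *
plan([409,294.5,200],down(-11.6))"
```

```text
pos [187.5 596.1 231.1] shift m [0.3018 0.2212 0.0312] | 9.0 rows
turn deg [ 0.03 -0.   -5.87]
```

Emit:
{"api": "servo_tool", "payload": {"commands": [[[0,0.0302,0.0221,0.003,0,0,0],[0,0.0302,0.0221,0.003,0,0,0],[0,0.0302,0.0221,0.003,0,0,0],[0,0.0302,0.0221,0.003,0,0,0],[0,0.0302,0.0221,0.003,0,0,0],[0,0.0302,0.0221,0.003,0,0,0],[0,0.0302,0.0221,0.003,0,0,0],[0,0.0302,0.0221,0.003,0,0,0],[0,0.0302,0.0221,0.003,0,0,0],[0,0.0302,0.0221,0.003,0,0,0]]]}}

```text
clock: 1.18
position: [410.0, 293.2, 201.6]
ee_rot: [0.988, -0.152, 0.0, -0.0]
contact_force: [0.7, 0.4, -0.4]
gripper_width: 85.5
grasp_force: 0.0
```

Emit:
{"api": "servo_tool", "payload": {"commands": [[[100,0,0,0,0,0,-5.9],[100,0,0,0,0,0,0],[100,0,0,0,0,0,0],[100,0,0,0,0,0,0],[100,0,0,0,0,0,0]]]}}

```text
clock: 1.6
position: [408.9, 295.7, 201.5]
ee_rot: [0.995, -0.101, 0.0, -0.0]
contact_force: [-0.3, 0.3, -0.3]
gripper_width: 51.9
grasp_force: 0.0
```

Run:
```python
from h import *
np.set_printoptions(precision=1,suppress=True)
w=get("wrist");cv2.imwrite("pics/w1.png",w["frame"])
print(np.array(w["T"]))
H=cv2.cvtColor(w["frame"],cv2.COLOR_BGR2HSV).astype(int)
red=((H[...,0]>172)|(H[...,0]<6))&(H[...,1]>150)&(H[...,2]>60)
for a,c in blobs(red,15):print(a,c,onz(w,c,94))
print(proj(w,[409,294.5,95]))
plan([409,294.5,95],down(-11.6))
from bench import arm;print(arm.read_state()["gripper_width"],arm.read_state()["clock"])
```

```text
[[ -0.2   0.9   0.3 478.9]
 [ -1.   -0.2  -0.1 281. ]
 [ -0.   -0.3   1.  344.4]
 [  0.    0.    0.    1. ]]
151 [324.9 195.8] [410.7 295.1  94. ]
[326. 198.]
pos [408.8 295.7 201.4] shift m [0.  0.  0.1] | 2.6 rows
turn deg [-0.  -0.   0.1]
52.197110490066464 1.65
```

View pics/w1.png

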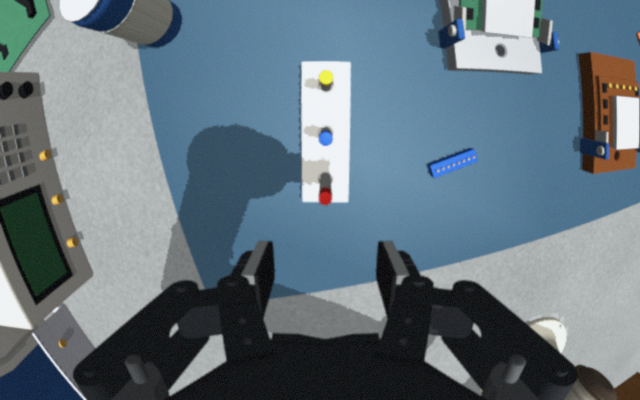

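Emit:
{"api": "servo_tool", "payload": {"commands": [[[100,0.001,0.0005,0.03,0,0,0],[100,0,0,0.03,0,0,0],[100,0,0,0.03,0,0,0],[100,0,0,0.025,0,0,0],[100,0,0,0.02,0,0,0],[100,0,0,0.011,0,0,0],[100,0,0,0,0,0,0],[255,0,0,0,0,0,0],[255,0,0,0,0,0,0],[255,0,0,0,0,0,0]]]}}

```text
clock: 2.48
position: [410.6, 295.0, 56.5]
ee_rot: [0.995, -0.1, 0.001, -0.001]
contact_force: [0.2, -0.0, 0.8]
gripper_width: 16.0
grasp_force: 0.0
```

Emit:
{"api": "servo_tool", "payload": {"commands": [[[255,0,0,0,0,0,0],[255,0,0,0,0,0,0],[255,0,0,0,0,0,0],[255,0,0,0,0,0,0]]]}}

```text
clock: 2.82
position: [410.8, 295.0, 56.6]
ee_rot: [0.995, -0.101, 0.001, -0.001]
contact_force: [-1.2, -0.0, 6.3]
gripper_width: 10.6
grasp_force: 58.4
```

Emit:
{"api": "servo_tool", "payload": {"commands": [[[255,0,0,-0.02,0,0,0],[255,0,0,-0.03,0,0,0],[255,0,0,-0.04,0,0,0],[255,0,0,-0.04,0,0,0],[255,0,0,-0.015,0,0,0],[255,0,0,0,0,0,0]]]}}

```text
clock: 3.32
position: [411.8, 295.7, 205.1]
ee_rot: [0.995, -0.101, 0.003, -0.004]
contact_force: [0.6, 0.6, -1.0]
gripper_width: 10.4
grasp_force: 59.0
```

```bash
python3 -c "
from h import *
plan([445,77,200],down(-5.5))"
```

```text
pos [411.8 295.7 205.1] shift m [0.0762 0.2077 0.0037] | 5.3 rows
turn deg [-0.48 -0.31 -6.04]
```

Emit:
{"api": "servo_tool", "payload": {"commands": [[[255,0.0127,0.0346,0,0,0,0],[255,0.0127,0.0346,0,0,0,0],[255,0.0127,0.0346,0,0,0,0],[255,0.0127,0.0346,0,0,0,0],[255,0.0127,0.0346,0,0,0,0],[255,0.0127,0.0346,0,0,0,0],[255,0,0,0,0,0,-6.1],[255,0,0,0,0,0,0],[255,0,0,0,0,0,0],[255,0,0,0,0,0,0]]]}}

```text
clock: 4.15
position: [442.8, 75.8, 199.7]
ee_rot: [0.999, -0.048, -0.001, 0.0]
contact_force: [1.2, 0.5, -0.8]
gripper_width: 10.5
grasp_force: 59.0
```

Run:
```python
from h import *
np.set_printoptions(precision=1,suppress=True)
import pickle
w=get("wrist");cv2.imwrite("pics/w2.png",w["frame"]);pickle.dump(w,open("w2.pkl","wb"))
print(proj(w,[519,71,26]))
plan([519,71,200],down(-5.5))
```

```text
[321.9 107. ]
pos [443.   76.1 199.8] shift m [ 0.1 -0.  -0. ] | 1.8 rows
turn deg [0.  0.1 0. ]
```

View pics/w2.png

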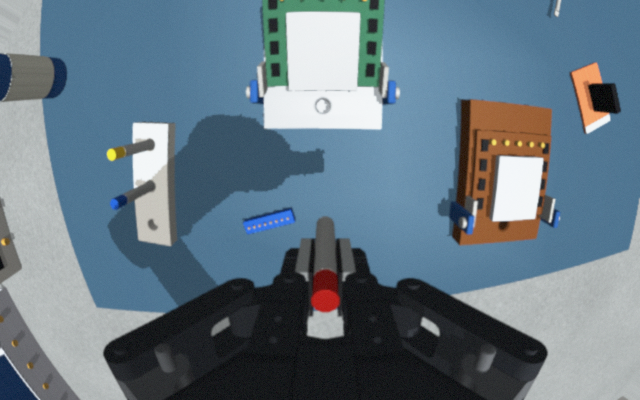

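Run:
```python
from h import *
import pickle
np.set_printoptions(precision=1,suppress=True)
w=pickle.load(open("w2.pkl","rb"));g=cv2.cvtColor(w["frame"],cv2.COLOR_BGR2GRAY)
c=g[95:116,312:335];m=c<215;print(c[::2,::2])
for a,q in blobs(c<np.median(c)-15,8):print(a,q+[312,95],onz(w,q+[312,95],26))
base=[onz(w,p,26) for p in((264,128),(382,129))];print("front",np.array(base),np.mean(base,0))
p=np.array([443,76,148.]);print("foot expect",proj(w,p),proj(w,[443,76,238]))
s=get("scene");t=get("top")
print(proj(s,[519,71,26]))
gs=s["frame"][180:280,280:430];cv2.imwrite("pics/s3.png",cv2.resize(gs,None,fx=5,fy=5,interpolation=cv2.INTER_CUBIC))
# face corners by 3 views
c1=lambda x,y:(x/4.5+225-.39,y/4.5+165-.39);c2=lambda x,y:(x/4+280-.37,y/4+180-.37)
f=np.array([tri([(t,c1(*a)),(s,c2(*b)),(w,q)]) for a,b,q in(((397,136),(185,145),(287,12)),((502,143),(132,72),(360,12)),((496,258),(213,66),(359,91)),((388,253),(275,130),(286,88)))]);print(f)
e=(f[0]+f[1]-f[2]-f[3])/2;print(e,np.linalg.norm(e),"tilt",np.arctan2(e[2],np.hypot(*e[:2])),"head",np.degrees(np.arctan2(e[1],e[0])))
e=f[0]-f[1]+f[3]-f[2];print("y",e/2)
```

```text
[[239 240 241 241 240 238 240 241 243 242 242 242]
 [242 243 241 235 218 201 208 225 241 244 244 245]
 [242 241 223 182 182 183 150 154 205 240 245 244]
 [242 233 182 187 236 242 202 152 145 214 243 245]
 [240 222 175 237 242 244 219 177 157 179 238 244]
 [241 217 204 242 243 242 240 202 165 176 236 245]
 [241 220 204 241 244 244 239 183 168 179 239 244]
 [242 232 190 227 243 241 228 180 178 206 241 245]
 [242 239 218 189 232 229 175 174 195 235 244 245]
 [242 242 239 226 209 200 196 216 237 244 243 244]
 [241 241 241 241 239 239 239 240 243 243 242 243]]
168 [323.3 105. ] [520.9  69.3  26. ]
front [[504.4 132.2  26. ]
 [491.4  11.8  26. ]] [497.9  72.   26. ]
foot expect [324.1 220.6] [323.7 297.3]
[347.  207.8]
[[606.2  94.6  70. ]
 [599.3  31.   76.8]
 [533.3  33.7  46.2]
 [539.1 101.9  47.6]]
[66.5 -5.  26.5] 71.76746651377181 tilt 0.37826934905960624 head -4.289622003221778
y [ 6.3 65.9 -2.7]
```

View pics/s3.png

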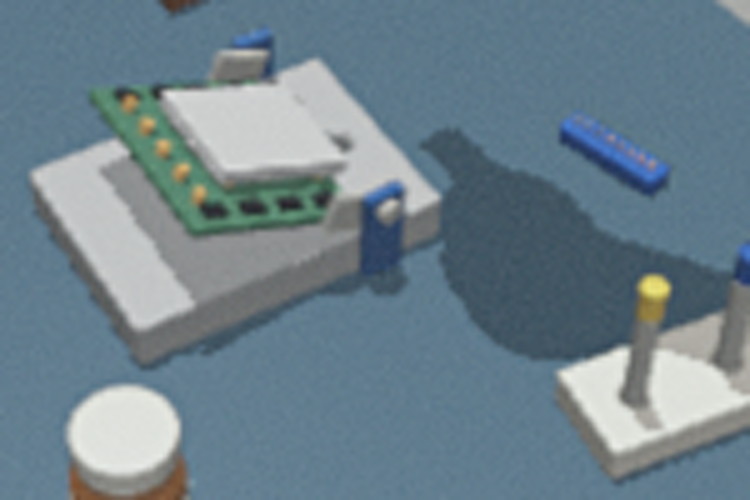

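```bash
python3 -c "
from h import *
plan([520.6,69.6,200],down(-5.5))"
```

```text
pos [443.   76.2 200. ] shift m [ 0.0778 -0.0007  0.    ] | 1.9 rows
turn deg [0.01 0.03 0.08]
```

Emit:
{"api": "servo_tool", "payload": {"commands": [[[255,0.02,-0.0007,0,0,0,0],[255,0.025,0,0,0,0,0],[255,0.02,0,0,0,0,0],[255,0.0128,0,0,0,0,0],[255,0,0,0.03,0,0,0],[255,0,0,0.035,0,0,0],[255,0,0,0.03,0,0,0],[255,0,0,0.013,0,0,0],[255,0,0,0,0,0,0],[255,0,0,0,0,0,0]]]}}

```text
clock: 5.13
position: [520.8, 69.3, 91.9]
ee_rot: [0.999, -0.047, -0.001, 0.001]
contact_force: [0.9, -0.6, 0.2]
gripper_width: 10.6
grasp_force: 59.0
```

Run:
```python
from h import *
np.set_printoptions(precision=1,suppress=True)
w=get("wrist");s=get("scene")
a=cv2.resize(w["frame"][120:280,240:400],None,fx=3,fy=3,interpolation=cv2.INTER_CUBIC)
u=proj(s,[520,70,40]).astype(int);print(u)
b=cv2.resize(s["frame"][u[1]-40:u[1]+40,u[0]-25:u[0]+25],None,fx=6,fy=6,interpolation=cv2.INTER_CUBIC)
cv2.imwrite("pics/m4.png",np.hstack([a,b]))
for z in(26,36):print(proj(w,[520.6,69.6,z]),proj(s,[520.6,69.6,z])-u+[25,40])
plan([520.6,69.6,66],down(-5.5))
```

```text
[346 203]
[324.  214.1] [25.2 44.7]
[323.9 218.9] [25.3 41.9]
pos [521.9  69.5  93.7] shift m [-0.  0.  0.] | 0.7 rows
turn deg [-0.1 -0.1  0.1]
```

View pics/m4.png

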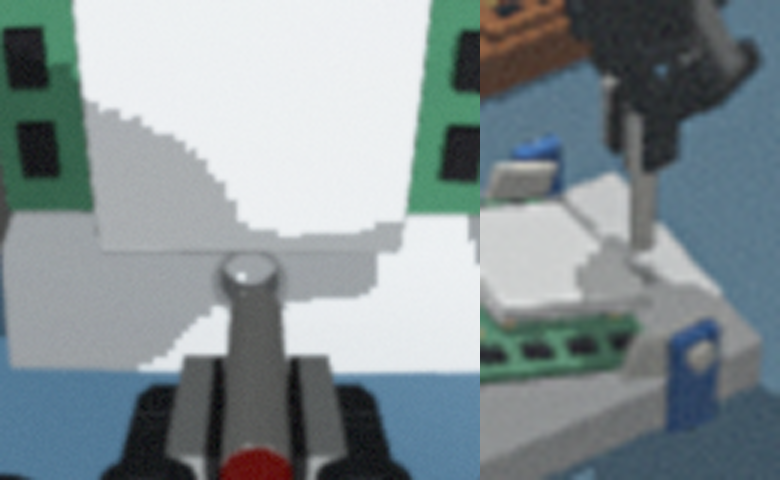

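Run:
```python
from h import *
np.set_printoptions(precision=1,suppress=True,linewidth=220)
w=get("wrist");g=cv2.cvtColor(w["frame"],cv2.COLOR_BGR2GRAY)
print("cols 308..340");
for r in range(198,246,2):print(r,g[r,308:342])
plan([520.9,69.6,66],down(-5.5))
p=np.array([521.2,69.5])
for z in(40,42):print(z,proj(w,[*p,z]),proj(w,[*(p+[6,-.6]),z]),proj(w,[*(p+[0,6]),z]),proj(w,[*(p-[0,6]),z]))
print("bore",proj(w,[520.9,69.5,26]),proj(w,[527.9,69.5,26]),proj(w,[513.9,69.5,26]))
```

```text
cols 308..340
198 [170 172 172 172 173 171 171 170 173 172 171 172 171 172 171 175 178 182 182 184 184 184 181 184 184 184 184 185 182 180 177 172 170 172]
200 [173 173 170 170 171 173 171 170 172 169 169 173 172 172 173 171 172 170 171 171 172 172 171 171 172 172 172 170 169 174 174 171 172 172]
202 [173 171 170 171 170 172 170 171 174 168 172 173 172 173 172 170 171 170 172 170 171 169 174 172 173 172 174 171 171 172 171 172 173 172]
204 [169 170 161 166 165 165 162 163 162 158 156 153 156 157 160 161 159 160 160 159 159 156 159 162 162 160 164 159 162 161 164 161 164 163]
206 [154 155 155 155 153 157 152 146 138 128 129 136 142 148 150 152 152 153 151 147 141 135 129 130 141 151 155 153 153 154 155 154 155 156]
208 [161 163 162 161 161 153 142 131 139 150 156 162 167 164 163 161 162 162 164 161 161 159 151 138 136 142 151 159 162 162 162 163 159 160]
210 [164 162 163 160 149 137 125 123 134 154 176 210 224 212 174 164 165 164 163 162 162 164 159 148 136 127 130 148 156 160 161 162 161 161]
212 [161 163 160 153 136 125 109 103 123 163 202 226 233 230 220 217 211 191 168 161 161 154
[... 1767 characters left out ...]
162 153 151 147 147 128  93  83  88  89  88  89  91  93  88  90  91  95  90  89  86  87  84  84 110 157 170 154 150 155 164 164]
240 [95 93 81 59 37 40 63 81 82 84 85 89 90 90 89 86 90 89 91 91 90 88 85 86 83 80 88 98 84 52 44 61 81 94]
242 [90 89 77 46 22 31 59 75 83 86 88 88 89 89 90 92 90 90 90 90 89 89 90 86 86 82 84 81 62 33 30 48 77 86]
244 [91 87 71 44 21 24 44 65 79 83 86 88 90 88 90 90 88 89 88 89 90 88 84 84 82 82 82 68 46 28 24 47 76 90]
pos [521.9  69.5  93.9] shift m [-0.  0.  0.] | 0.7 rows
turn deg [-0.1 -0.2  0.1]
40 [324.8 221. ] [324.8 212.6] [315.9 221.8] [333.6 220.2]
42 [324.8 222.1] [324.8 213.5] [315.9 222.8] [333.7 221.2]
bore [324.8 214.7] [323.9 205.5] [325.8 223.8]
```

Emit:
{"api": "servo_tool", "payload": {"commands": [[[255,0.0004,-0.0005,0.008,0,0,0],[255,0,0,0.006,0,0,0],[255,0,0,0.003,0,0,0],[255,0,0,0.003,0,0,0],[255,0,0,0.002,0,0,0],[255,0,0,0,0,0,0]]]}}

```text
clock: 5.78
position: [521.7, 69.5, 70.0]
ee_rot: [0.999, -0.048, 0.0, -0.0]
contact_force: [1.5, 1.7, -2.5]
gripper_width: 10.1
grasp_force: 58.9
```

Emit:
{"api": "servo_tool", "payload": {"commands": [[[255,0,0,0.003,0,0,0],[255,0,0,0.003,0,0,0],[255,0,0,0.003,0,0,0],[255,0,0,0.002,0,0,0],[255,0,0,0,0,0,0]]]}}

```text
clock: 6.2
position: [521.6, 69.5, 59.0]
ee_rot: [0.999, -0.048, 0.0, -0.0]
contact_force: [2.5, 2.5, -3.3]
gripper_width: 10.3
grasp_force: 58.8
```

Emit:
{"api": "servo_tool", "payload": {"commands": [[[255,0,0,0.001,0,0,0],[255,0,0,0.001,0,0,0],[255,0,0,0,0,0,0]]]}}

```text
clock: 6.45
position: [521.7, 69.4, 57.7]
ee_rot: [0.999, -0.048, 0.001, -0.0]
contact_force: [2.6, 2.7, 1.0]
gripper_width: 10.6
grasp_force: 59.4
```

Emit:
{"api": "servo_tool", "payload": {"commands": [[[170,0,0,0,0,0,0],[130,0,0,0,0,0,0],[130,0,0,0,0,0,0],[130,0,0,0,0,0,0],[130,0,0,-0.02,0,0,0],[130,0,0,-0.03,0,0,0],[130,0,0,-0.03,0,0,0],[130,0,0,-0.03,0,0,0],[130,0,0,-0.03,0,0,0],[130,0,0,0,0,0,0]]]}}

```text
clock: 7.28
position: [524.3, 69.7, 203.7]
ee_rot: [0.999, -0.047, 0.006, -0.002]
contact_force: [1.1, -0.3, 0.5]
gripper_width: 42.0
grasp_force: 0.0
```

Run:
```python
from h import *
np.set_printoptions(precision=1,suppress=True)
t=get("top");s=get("scene");w=get("wrist")
out=[]
for d in(s,w):
    H=cv2.cvtColor(d["frame"],cv2.COLOR_BGR2HSV).astype(int)
    m=((H[...,0]>172)|(H[...,0]<6))&(H[...,1]>150)&(H[...,2]>60);u=proj(d,[521,69.5,90])
    c=[(a,q) for a,q in blobs(m,6) if np.linalg.norm(q-u)<25];print(c,u)
    if c:out.append((d,max(c,key=lambda q:q[0])[1]))
print(tri(out) if len(out)>1 else 0,[onz(d,q,92) for d,q in out])
u=proj(s,[521,69.5,60]).astype(int)
a=cv2.resize(w["frame"][60:320,180:460],None,fx=1.5,fy=1.5)
b=cv2.resize(s["frame"][u[1]-39:u[1]+39,u[0]-50:u[0]+20],None,fx=5,fy=5,interpolation=cv2.INTER_CUBIC)
cv2.imwrite("pics/m5.png",np.hstack([a,b]));print(u)
plan([529,-309,200],down(-5))
```

```text
[(np.int32(18), array([347.7, 189.9]))] [346.5 189.3]
[(np.int32(160), array([324. , 198.9]))] [324.3 198.1]
[518.8  70.2  86.9] [array([521.5,  74.7,  92. ]), array([520.9,  69.7,  92. ])]
[346 198]
pos [520.4  68.8 196.9] shift m [ 0.   0.4 -0. ] | 9.1 rows
turn deg [ 0.   0.1 -0.5]
```

View pics/m5.png

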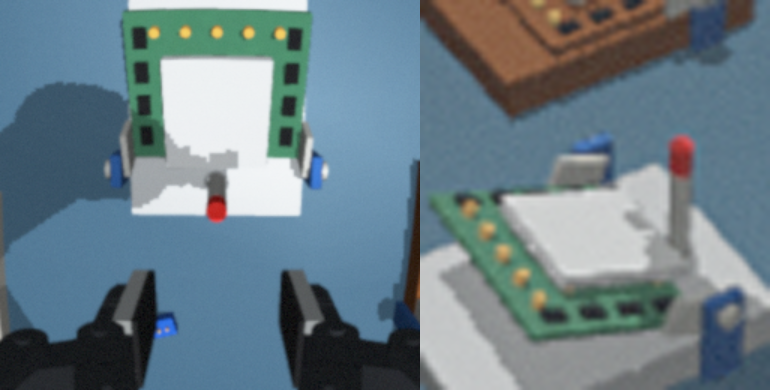

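Run:
```python
from h import *
import pickle
from scipy.optimize import brentq,least_squares
np.set_printoptions(precision=2,suppress=True)
t=get("top");s=get("scene");w=get("wrist");w2=pickle.load(open("w2.pkl","rb"))
c1=lambda x,y:np.array((x/4.5+225-.39,y/4.5+165-.39));c2=lambda x,y:np.array((x/4+280-.37,y/4+180-.37))
c5=lambda x,y:np.array((x/1.5+180-.17,y/1.5+60-.17))
obs={"top":(t,[c1(397,136),c1(502,143),c1(496,258),c1(388,253)]),"scene":(s,[c2(185,145),c2(132,72),c2(213,66),c2(275,130)]),
"w2":(w2,[(287,12),(360,12),(359,91),(286,88)]),"w5":(w,[c5(160,58),c5(272,58),c5(268,165),c5(165,165)])}
B=np.array([520.9,69.6,26]);
def cor(th,hd):
    h=np.array([np.cos(hd),np.sin(hd),0]);y=np.array([-h[1],h[0],0]);z=np.array([0,0,1.])
    lo=B+14*h+22*z;up=h*np.cos(th)+z*np.sin(th);return [lo+74*up+32*y,lo+74*up-32*y,lo-32*y,lo+32*y]
def res(p,names,full=0):
    r=[]
    for n in names:
        d,q=obs[n];c=cor(p[0],p[1]);e=np.array([proj(d,a)-b for a,b in zip(c,q)])-np.array(p[2+2*names.index(n):4+2*names.index(n)])
        r.append(e.ravel())
    return np.concatenate(r)
for N in(["top"],["scene"],["w2"],["w5"],["top","scene","w5"]):
    o=least_squares(res,[.35,-.1]+[0]*2*len(N),args=(N,),loss="soft_l1");print(N,o.x,"cost",o.cost)
```

```text
['top'] [ 0.4  -0.08 -0.23  0.24] cost 0.22539667629415905
['scene'] [ 0.44 -0.02  0.78 -0.45] cost 3.1104974122384275
['w2'] [ 0.3  -0.12  1.17  0.46] cost 4.2703044382674
['w5'] [ 0.43 -0.1  -0.75  1.12] cost 2.121198920513354
['top', 'scene', 'w5'] [ 0.42 -0.09 -0.08  0.31 -0.45 -0.91 -1.06  0.96] cost 6.904583915958402
```

Emit:
{"api": "servo_tool", "payload": {"commands": [[[130,0.008,0.04,0.013,0,0,0],[130,0.008,0.04,0.013,0,0,0],[130,0.008,0.04,0.013,0,0,0],[130,0.008,0.04,0.013,0,0,0],[130,0.008,0.04,0.013,0,0,0],[130,0,0,0,7,0,0],[130,0,0,0,7,0,0],[130,0,0,0,7,0,0],[130,0,0,0,7,0,0],[130,0,0,0,7,0,0]]]}}

```text
clock: 8.42
position: [541.9, -128.6, 134.1]
ee_rot: [0.952, -0.045, 0.015, -0.303]
contact_force: [-0.1, -0.3, 0.1]
gripper_width: 41.9
grasp_force: 0.0
```

Emit:
{"api": "servo_tool", "payload": {"commands": [[[130,0,0,0,7,0,0],[130,0,0,0,7,0,0],[130,0,0,0,7,0,0],[130,0,0,0,0,0,0],[130,0,0,0,0,0,0],[130,0,0,0,0,0,0]]]}}

```text
clock: 8.92
position: [541.3, -128.1, 133.6]
ee_rot: [0.882, -0.042, 0.022, -0.468]
contact_force: [0.1, 0.1, 0.7]
gripper_width: 42.1
grasp_force: 0.0
```

Run:
```python
from h import *
import pickle
np.set_printoptions(precision=1,suppress=True)
w=get("wrist");pickle.dump(w,open("w6.pkl","wb"))
print(w["T"][:3,3])
u=proj(w,[560,65,55]).astype(int);print(u)
x0,y0=max(0,u[0]-100),max(0,u[1]-75);print(x0,y0)
cv2.imwrite("pics/w6.png",cv2.resize(w["frame"][y0:y0+150,x0:x0+200],None,fx=4,fy=4,interpolation=cv2.INTER_CUBIC))
```

```text
[ 601.3 -252.8  213.8]
[286 174]
186 99
```

View pics/w6.png

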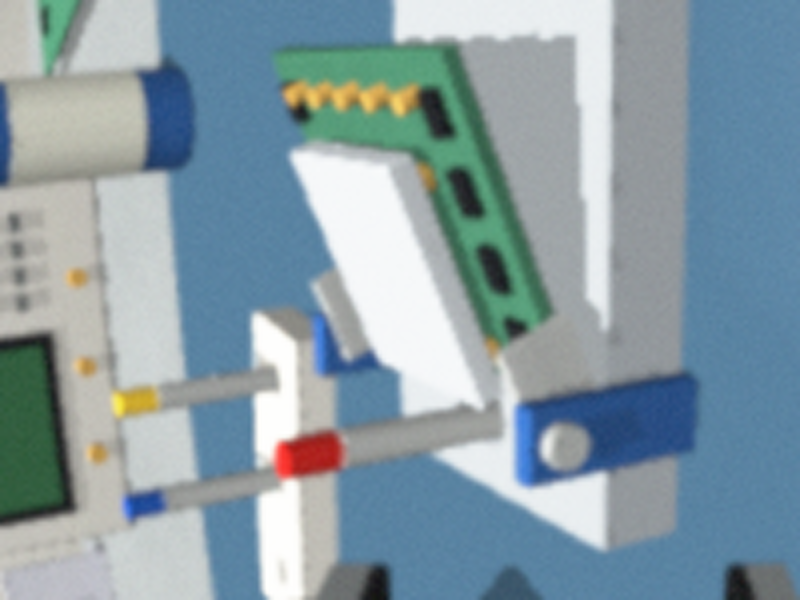

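Run:
```python
from h import *
import pickle
np.set_printoptions(precision=3,suppress=True)
w=pickle.load(open("w6.pkl","rb"))
c=lambda x,y:np.array((x/4+186-.37,y/4+99-.37))
B=np.array([520.9,69.6,26]);hd=np.radians(-5.3);h=np.array([np.cos(hd),np.sin(hd),0]);y=np.array([-h[1],h[0],0])
def on(uv,off):
    o,v=ray(w,uv);p=o+v*((B-o)@y+off)/(v@y);return np.array([(p-B)@h,p[2]-26])
for n,a,b,off in(("near",(384,152),(472,407),-32),("far",(292,150),(385,366),32),("board low",(462,45),(553,308),-55),("pin top side edge",(276,441),(497,402),0),("pin low side",(283,478),(500,435),0),("base top edge",(612,20),(612,320),-60)):
    p,q=on(c(*a),off),on(c(*b),off);d=p-q;print(n,p,q,"len",np.linalg.norm(d),"ang",np.arctan2(d[1],d[0]))
# board near lower edge line fit: green mask boundary
f=w["frame"];H=cv2.cvtColor(f,cv2.COLOR_BGR2HSV).astype(int)
g=(H[...,0]>45)&(H[...,0]<85)&(H[...,1]>80)
pts=[]
for r in range(114,172):
    xs=np.where(g[r,290:330])[0]
    if len(xs):pts.append((xs.max()+290.5,r))
pts=np.array(pts);P=np.array([on(p,-55) for p in pts]);k=np.polyfit(P[:,0],P[:,1],1);res=P[:,1]-np.polyval(k,P[:,0]);ok=abs(res)<1.5;k=np.polyfit(P[ok,0],P[ok,1],1);print("board fit",np.arctan(k[0]),ok.sum(),len(ok))
```

```text
near [86.248 49.676] [15.498 25.455] len 74.78115002099764 ang 0.3298444119028028
far [83.537 48.894] [12.92  20.291] len 76.18949709233362 ang 0.38484026955240547
board low [112.692  39.826] [45.571 14.133] len 71.87009050757946 ang 0.36557329027753804
pin top side edge [ 5.442 70.991] [ 4.9   -1.909] len 72.90210502240264 ang 1.5633630699168184
pin low side [-5.814 69.704] [-5.902 -2.787] len 72.49066211122681 ang 1.5695895508050928
base top edge [119.011  -0.668] [41.441 -1.03 ] len 77.57104200939492 ang 0.004660574588531501
board fit 0.3756320866763925 58 58
```

Emit:
{"api": "servo_tool", "payload": {"commands": [[[130,0,0,0,-7,0,0],[130,0,0,0,-7,0,0],[130,0,0,0,-7,0,0],[130,0,0,0,-7,0,0],[130,0,0,0,-7,0,0],[130,0,0,0,-7,0,0],[130,0,0,0,-7,0,0],[130,0,0,0,-7,0,0],[130,0,0,-0.033,0,0,0],[130,0,0,-0.033,0,0,0]]]}}

```text
clock: 9.8
position: [538.8, -124.6, 200.0]
ee_rot: [0.999, -0.044, -0.002, 0.001]
contact_force: [1.8, 0.0, 0.4]
gripper_width: 41.8
grasp_force: 0.0
```

Emit:
{"api": "servo_tool", "payload": {"commands": [[[130,0.001,0.036,0,0,0,0],[130,0.001,0.036,0,0,0,0],[130,0.001,0.036,0,0,0,0],[130,0.001,0.036,0,0,0,0],[130,0.001,0.036,0,0,0,-5],[130,0,0,0,0,0,-7],[130,0,0,0,0,0,-7],[130,0,0,0,0,0,-6],[130,0,0,0,0,0,0],[130,0,0,0,0,0,0]]]}}

```text
clock: 10.63
position: [529.8, -306.8, 201.7]
ee_rot: [0.986, 0.17, 0.001, 0.001]
contact_force: [0.6, -0.2, 0.7]
gripper_width: 42.0
grasp_force: 0.0
```

Run:
```python
from h import *
import pickle
np.set_printoptions(precision=1,suppress=True)
w=get("wrist");pickle.dump(w,open("w7.pkl","wb"));cv2.imwrite("pics/w7.png",w["frame"])
H=cv2.cvtColor(w["frame"],cv2.COLOR_BGR2HSV).astype(int)
plan([529,-309,100],down(20))
u=proj(w,[529,-309,30]);print(u)
yy,xx=np.mgrid[:400,:640];near=(abs(xx-u[0])<110)&(abs(yy-u[1])<110)
o=near&(H[...,0]<18)&(H[...,1]>110)&(H[...,2]>70)
wh=near&(H[...,1]<50)&(H[...,2]>150);dk=near&(H[...,2]<45)
for n,m in(("o",o),("w",wh),("d",dk)):
    for a,c in blobs(m,60):print(n,a,c,onz(w,c,6))
def outline(m,z):
    cs,_=cv2.findContours(m.astype(np.uint8),cv2.RETR_EXTERNAL,cv2.CHAIN_APPROX_NONE);c=max(cs,key=cv2.contourArea)[:,0,:]
    P=np.array([onz(w,p,z)[:2] for p in c]).astype(np.float32);r=cv2.minAreaRect(P);print(r);print(cv2.boxPoints(r))
outline(o|(wh),6)
outline(o,6)
```

```text
pos [ 529.8 -306.8  201.4] shift m [-0.   0.   0.1] | 2.4 rows
turn deg [ 0.1 -0.1 -0.5]
[325.8 182.6]
o 2495 [325.9 173.8] [ 533.3 -307.7    6. ]
o 572 [221.7 182.4] [ 484.5 -196.3    6. ]
w 576 [335.4 207.2] [ 500.2 -330.9    6. ]
d 63 [333.  166.3] [ 544.  -312.2    6. ]
d 1391 [259. 276.] [ 381.2 -271.1    6. ]
d 1389 [391.  276.1] [ 437.  -429.9    6. ]
((530.76220703125, -316.4124755859375), (91.02656555175781, 65.84778594970703), 19.736337661743164)
[[ 476.8 -300.8]
 [ 499.  -362.8]
 [ 584.7 -332. ]
 [ 562.5 -270.1]]
((536.4312744140625, -313.2023010253906), (78.62223052978516, 62.03337478637695), 20.678007125854492)
[[ 488.7 -298.1]
 [ 510.6 -356.1]
 [ 584.2 -328.3]
 [ 562.3 -270.3]]
```

```bash
python3 -c "
from h import *
np.set_printoptions(suppress=True)
plan([530.8,-316.4,14],down(19.8))"
```

```text
pos [ 529.8 -306.8  201.4] shift m [-0.0026  0.009   0.1875] | 4.5 rows
turn deg [ 0.09 -0.11 -0.29]
```

Emit:
{"api": "servo_tool", "payload": {"commands": [[[130,-0.0025,0.009,0.03,0,0,0],[130,0,0,0.035,0,0,0],[130,0,0,0.035,0,0,0],[130,0,0,0.03,0,0,0],[130,0,0,0.025,0,0,0],[130,0,0,0.02,0,0,0],[130,0,0,0.01,0,0,0],[130,0,0,0,0,0,0],[130,0,0,0,0,0,0]]]}}

```text
clock: 11.43
position: [530.6, -317.2, 15.7]
ee_rot: [0.985, 0.17, 0.0, 0.0]
contact_force: [0.2, -0.8, 0.3]
gripper_width: 41.9
grasp_force: 0.0
```

Run:
```python
from h import *
import pickle
np.set_printoptions(precision=1,suppress=True)
w=get("wrist")
H=cv2.cvtColor(w["frame"],cv2.COLOR_BGR2HSV).astype(int)
plan([530.8,-316.4,13],down(19.8))
u=proj(w,[530.8,-316.4,54]);print("fin top expect",u,[proj(w,[530.8+a*.94-b*.34,-316.4+a*.34+b*.94,54]) for a,b in((20,6),(20,-6),(-20,-6),(-20,6))])
yy,xx=np.mgrid[:400,:640];near=(abs(xx-u[0])<110)&(abs(yy-u[1])<130)
o=near&(H[...,0]<18)&(H[...,1]>110)&(H[...,2]>50)
cs,_=cv2.findContours(o.astype(np.uint8),cv2.RETR_EXTERNAL,cv2.CHAIN_APPROX_NONE)
for c in cs:
    if cv2.contourArea(c)>200:
        P=np.array([onz(w,p,6)[:2] for p in c[:,0,:]]).astype(np.float32);r=cv2.minAreaRect(P);print(r,cv2.boxPoints(r).tolist())
g=w["frame"].max(2)
for r in(int(u[1])-15,int(u[1])-5,int(u[1])+5):print(r,g[r,int(u[0])-40:int(u[0])+40:2])
```

```text
pos [ 531.2 -317.5   16.6] shift m [ 0. -0.  0.] | 0.1 rows
turn deg [ 0.1 -0.1 -0.2]
fin top expect [322.2 296.1] [array([305.6, 251.9]), array([337.6, 251.7]), array([336.5, 333. ]), array([308.9, 333.1])]
((535.1531372070312, -314.4290771484375), (77.498046875, 63.76676559448242), 19.316804885864258) [[488.0387878417969, -297.158447265625], [509.1322937011719, -357.33538818359375], [582.2674560546875, -331.69970703125], [561.1739501953125, -271.52276611328125]]
281 [ 82 242 254 254 254 254 254 254 254 254 254 254 210  48  38  39  41  32
  39  35  39  36  43  39  41  40  34 167 253 254 254 254 254 254 254 254
 254 254 254 254]
291 [248 254 254 254 254 254 254 254 254 254 254 254 232  68  39  39  37  38
  38  34  38  38  37  38  41  39  38 174 253 254 254 254 254 254 254 254
 254 254 254 254]
301 [255 255 255 255 255 254 254 254 254 254 254 254 241  89  35  40  39  37
  36  33  43  41  37  39  39  35  45 220 254 254 254 254 254 254 254 254
 254 255 255 255]
```

Emit:
{"api": "servo_tool", "payload": {"commands": [[[130,0,0,0.003,0,0,0],[255,0,0,0,0,0,0],[255,0,0,0,0,0,0],[255,0,0,0,0,0,0],[255,0,0,0,0,0,0],[255,0,0,0,0,0,0],[255,0,0,0,0,0,0]]]}}

```text
clock: 12.07
position: [530.3, -317.4, 13.0]
ee_rot: [0.985, 0.17, 0.0, 0.0]
contact_force: [-0.9, 2.3, 5.5]
gripper_width: 11.3
grasp_force: 59.4
```

Emit:
{"api": "servo_tool", "payload": {"commands": [[[255,0,0,-0.005,0,0,0],[255,0,0,-0.015,0,0,0],[255,0,0,-0.03,0,0,0],[255,0,0,-0.035,0,0,0],[255,0,0,-0.035,0,0,0],[255,0,0,-0.035,0,0,0],[255,0,0,-0.03,0,0,0],[255,0,0,0,0,0,0],[255,0,0,0,0,0,0]]]}}

```text
clock: 12.82
position: [530.3, -317.4, 198.7]
ee_rot: [0.986, 0.169, 0.002, 0.001]
contact_force: [0.7, 0.1, -3.2]
gripper_width: 11.7
grasp_force: 58.9
```

```bash
cat >> h.py <<'E'
TH=.37;HD=np.radians(-5.3);B=np.array([520.9,69.6,26.])
hh=np.array([np.cos(HD),np.sin(HD),0]);yy_=np.array([-hh[1],hh[0],0]);zz=np.array([0,0,1.])
XS=hh*np.cos(TH)+zz*np.sin(TH);NN=-hh*np.sin(TH)+zz*np.cos(TH)
FM=B+14*hh+22*zz+37*XS
RT=R.from_matrix(np.c_[XS,np.cross(-NN,XS),-NN])
def goal(xw,press,off=13.0,back=.8,dz=0):
    """TCP for white edge xw mm uphill of the pin axis, face pressed by press"""
    O=FM-press*NN;e=O-45*XS+6*NN;s=(xw-(e-B)@hh)/np.cos(TH);O=O+s*XS
    return O+off*NN-back*XS+dz*zz
E
python3 - <<'E'
from h import *
np.set_printoptions(precision=1,suppress=True)
print("s",goal(9.5,4))
plan(goal(25,0,dz=90),RT)
plan(goal(25,0,dz=90),down(-5.3))
E
```

```text
s [568.9  65.1  70.9]
pos [ 530.3 -317.4  198.7] shift m [ 0.2 -0.3  0. ] | 9.3 rows
turn deg [-4.5 20.7 24.5]
pos [ 530.3 -317.4  198.7] shift m [ 0.2 -0.3  0. ] | 9.3 rows
turn deg [ 0.1 -0.2 24.8]
```

Run:
```python
from h import *
g=goal(25,0,dz=90);print(g);g[2]=198
plan(g,down(-5.3))
```

```text
[584.30531986  63.71806632 171.21169619]
pos [ 530.3 -317.4  198.7] shift m [ 0.1781 -0.3412  0.0007] | 9.2 rows
turn deg [ 0.05 -0.21 24.81]
```

Emit:
{"api": "servo_tool", "payload": {"commands": [[[255,0.0105,-0.02,0,0,0,0],[255,0.0178,-0.0341,0,0,0,0],[255,0.0178,-0.0341,0,0,0,0],[255,0.0178,-0.0341,0,0,0,0],[255,0.0178,-0.0341,0,0,0,0],[255,0.0178,-0.0341,0,0,0,0],[255,0.0178,-0.0341,0,0,0,0],[255,0.0178,-0.0341,0,0,0,0],[255,0.0178,-0.0341,0,0,0,0],[255,0.0178,-0.0341,0,0,0,0]]]}}

```text
clock: 13.65
position: [579.8, 49.4, 194.3]
ee_rot: [0.986, 0.169, -0.003, 0.0]
contact_force: [1.6, -0.9, -3.1]
gripper_width: 11.4
grasp_force: 58.9
```

Emit:
{"api": "servo_tool", "payload": {"commands": [[[255,0.0074,-0.0142,0,0,0,0],[255,0,0,0,0,0,6],[255,0,0,0,0,0,7],[255,0,0,0,0,0,7],[255,0,0,0,0,0,4.8],[255,0,0,0,0,5.2,0],[255,0,0,0,0,6,0],[255,0,0,0,0,6,0],[255,0,0,0,0,4,0],[255,0,0,0,0,0,0]]]}}

```text
clock: 14.48
position: [576.1, 60.4, 190.9]
ee_rot: [0.983, -0.044, 0.178, 0.012]
contact_force: [-1.2, -2.3, -4.3]
gripper_width: 11.4
grasp_force: 59.0
```

Run:
```python
from h import *
g=goal(20,0,dz=40);print(g)
plan(g,RT)
from bench import arm;print(arm.read_state()["gripper_width"],arm.read_state()["grasp_force"])
```

```text
[579.32669637  64.17991925 119.27238038]
pos [576.1  60.4 190.9] shift m [-0.0224 -0.0046  0.068 ] | 1.7 rows
turn deg [0.39 0.67 0.19]
11.417188311482596 58.99403393268585
```

Emit:
{"api": "servo_tool", "payload": {"commands": [[[255,-0.0075,-0.0015,0.023,0,0,0],[255,-0.0075,-0.0015,0.023,0,0,0],[255,-0.0075,-0.0015,0.022,0,0,0],[255,0,0,0,0.4,0.7,0.2],[255,0,0,0,0,0,0],[255,0,0,0,0,0,0]]]}}

```text
clock: 14.98
position: [588.2, 66.9, 124.7]
ee_rot: [0.981, -0.047, 0.189, 0.006]
contact_force: [0.6, 1.1, -2.2]
gripper_width: 11.2
grasp_force: 59.1
```

Run:
```python
from h import *
g=goal(11,-8);print(g)
plan(g,RT)
s=get("scene");w=get("wrist");t=get("top");import pickle;pickle.dump((s,w,t),open("h8.pkl","wb"))
# plate angle check in the wrist: white stripe & orange outline
H=cv2.cvtColor(w["frame"],cv2.COLOR_BGR2HSV).astype(int)
from bench import arm
st=arm.read_state();T=R.from_quat(st["ee_rot"]);p0=st["position"]
f=lambda x,y,z:p0+T.apply([x+.8,y,13-z])
for d,n in((w,"w"),(s,"s"),(t,"t")):
    print(n,"pred corners",[proj(d,f(x,y,6)).round(1).tolist() for x,y in((45,-32),(45,32),(-45,32),(-45,-32))])
    H=cv2.cvtColor(d["frame"],cv2.COLOR_BGR2HSV).astype(int);u=proj(d,f(0,0,6))
    Y,X=np.mgrid[:400,:640];near=(abs(X-u[0])<(110 if n=="w" else 35))&(abs(Y-u[1])<(130 if n=="w" else 35))
    o=near&(H[...,0]<18)&(H[...,1]>110)&(H[...,2]>60)
    cs,_=cv2.findContours(o.astype(np.uint8),cv2.RETR_EXTERNAL,cv2.CHAIN_APPROX_NONE)
    for c in cs:
        if cv2.contourArea(c)>40: print(cv2.contourArea(c),cv2.approxPolyDP(c,3 if n=="w" else 1.5,True)[:,0].tolist())
```

```text
[570.36517409  65.01125454  84.36228913]
pos [588.2  66.9 124.7] shift m [-0.0313  0.0038  0.0309] | 1.1 rows
turn deg [-0.29 -0.6  -0.21]
w pred corners [[258.1, 164.8], [387.7, 164.5], [376.7, 314.7], [270.1, 314.8]]
10161.5 [[262, 164], [268, 282], [278, 274], [284, 253], [296, 248], [301, 237], [311, 237], [314, 215], [334, 214], [338, 236], [349, 237], [354, 248], [365, 252], [370, 270], [380, 283], [388, 165]]
s pred corners [[312.6, 200.5], [299.5, 184.3], [330.7, 183.2], [344.4, 198.4]]
311.5 [[301, 186], [313, 202], [340, 199], [332, 190], [330, 193], [320, 194], [315, 191], [316, 185]]
256.5 [[296, 157], [312, 175], [321, 173], [321, 169], [317, 165], [317, 157]]
t pred corners [[311.4, 179.9], [335.9, 181.7], [333.3, 214.8], [309.2, 213.1]]
356.5 [[312, 181], [310, 197], [314, 198], [324, 190], [331, 200], [334, 199], [335, 182]]
```

Emit:
{"api": "servo_tool", "payload": {"commands": [[[255,0,0.0038,0.01,-0.3,-0.6,-0.2],[255,-0.008,0,0.01,0,0,0],[255,-0.01,0,0.007,0,0,0],[255,-0.009,0,0.004,0,0,0],[255,-0.004,0,0,0,0,0],[255,0,0,0,0,0,0],[255,0,0,0,0,0,0],[255,0,0,0,0,0,0]]]}}

```text
clock: 15.8
position: [575.5, 65.8, 94.0]
ee_rot: [0.982, -0.045, 0.184, 0.009]
contact_force: [0.1, 0.1, -3.1]
gripper_width: 11.7
grasp_force: 59.1
```

```bash
cat > chk.py <<'E'
from h import *
from bench import arm
import sys
g=goal(float(sys.argv[1]),float(sys.argv[2]));plan(g,RT)
st=arm.read_state();T=R.from_quat(st["ee_rot"]);p0=st["position"]
f=lambda x,y,z:p0+T.apply([x+.8,y,13-z])
O=f(0,0,0);e=f(-45,0,6)-B
print("xw",round(e@hh,2),"lat",round((O-FM)@yy_,2),"press",round(-(O-FM)@NN,2),"force",st["contact_force"].round(1),"torque",st["wrist_torque"].round(2),"clk",st["clock"],"fw",st["gripper_width"],st["grasp_force"])
w=get("wrist");s=get("scene")
H=cv2.cvtColor(w["frame"],cv2.COLOR_BGR2HSV).astype(int);red=((H[...,0]>172)|(H[...,0]<6))&(H[...,1]>170)&(H[...,2]>50)
Y,X=np.mgrid[:400,:640]
for a,c in blobs(red&(abs(X-324)<60),30):print("red wrist",a,c)
u=proj(s,B+[0,0,61]);H=cv2.cvtColor(s["frame"],cv2.COLOR_BGR2HSV).astype(int);red=((H[...,0]>172)|(H[...,0]<6))&(H[...,1]>150)&(H[...,2]>60)
for a,c in blobs(red,5):
    if np.linalg.norm(c-u)<20:print("red scene",a,c,u)
def poly(d,n):
    H=cv2.cvtColor(d["frame"],cv2.COLOR_BGR2HSV).astype(int);u=proj(d,f(0,0,6))
    near=(abs(X-u[0])<(110 if n=="w" else 35))&(abs(Y-u[1])<(130 if n=="w" else 25))
    o=near&(H[...,0]<18)&(H[...,0]>3)&(H[...,1]>110)&(H[...,2]>60)
    cs,_=cv2.findContours(o.astype(np.uint8),cv2.RETR_EXTERNAL,cv2.CHAIN_APPROX_NONE);c=max(cs,key=cv2.contourArea)
    print(n,[proj(d,f(x,y,6)).round(1).tolist() for x,y in((45,-32),(45,32),(-45,32),(-45,-32))],cv2.approxPolyDP(c,3 if n=="w" else 1.5,True)[:,0].tolist())
poly(w,"w");poly(s,"s")
cv2.imwrite(f"pics/k{st['clock']:.2f}.png",s["frame"])
E
python3 chk.py 8.5 0
```

```text
pos [575.5  65.8  94. ] shift m [-0.014   0.0012  0.0151] | 0.5 rows
turn deg [ 0.04 -0.03  0.02]
xw 16.07 lat 1.23 press -15.15 force [ 0.1  0.1 -3.1] torque [ 0.05  0.96 -0.01] clk 15.8 fw 11.659419661759577 59.10472333431244
red scene 16 [347.8125 190.5   ] [346.55598303 190.23785125]
w [[259.7, 165.2], [388.5, 165.1], [377.5, 314.6], [271.3, 314.6]] [[262, 164], [269, 283], [280, 271], [284, 253], [296, 248], [301, 237], [311, 237], [315, 214], [336, 215], [338, 236], [349, 237], [354, 248], [365, 252], [371, 272], [380, 283], [389, 165]]
s [[317.4, 208.1], [304.5, 191.9], [334.6, 189.9], [348.1, 205.2]] [[306, 193], [318, 209], [344, 206], [337, 197], [332, 201], [323, 201], [319, 197], [321, 192]]
```

Emit:
{"api": "servo_tool", "payload": {"commands": [[[255,-0.003,0.0012,0.004,0,0,0],[255,-0.004,0,0.004,0,0,0],[255,-0.005,0,0.004,0,0,0],[255,0,0,0,0,0,0],[255,0,0,0,0,0,0],[255,0,0,0,0,0,0]]]}}

```text
clock: 16.4
position: [569.4, 65.9, 86.0]
ee_rot: [0.983, -0.046, 0.176, 0.012]
contact_force: [-0.3, 0.3, -1.3]
gripper_width: 11.4
grasp_force: 59.1
```

```bash
python3 chk.py 8.5 0
```

```text
pos [569.4  65.9  86. ] shift m [-0.0053  0.0007  0.01  ] | 0.3 rows
turn deg [0.4  0.84 0.03]
xw 9.68 lat 0.7 press -9.89 force [-0.3  0.3 -1.3] torque [0.14 0.93 0.03] clk 16.4 fw 11.4154422610504 59.10425126552582
red scene 9 [347.66666667 192.11111111] [346.55598303 190.23785125]
w [[259.7, 165.3], [388.6, 165.1], [377.5, 314.6], [271.3, 314.7]] [[263, 163], [269, 283], [278, 274], [284, 253], [296, 248], [301, 237], [311, 237], [315, 214], [336, 215], [338, 237], [349, 237], [354, 248], [365, 252], [371, 273], [380, 283], [388, 164]]
s [[319.6, 209.8], [306.8, 193.5], [336.7, 191.0], [350.1, 206.3]] [[308, 195], [320, 211], [348, 208], [339, 199], [335, 202], [324, 202], [322, 200], [324, 194]]
```

Emit:
{"api": "servo_tool", "payload": {"commands": [[[255,0,0,0,0,0,0],[255,0,0,0,0,0,0],[255,0,0,0,0,0,0],[255,0,0,0,0,0,0]]]}}

```text
clock: 16.83
position: [569.5, 65.8, 86.1]
ee_rot: [0.983, -0.046, 0.176, 0.012]
contact_force: [1.1, -0.2, -3.0]
gripper_width: 11.4
grasp_force: 59.1
```

```bash
python3 chk.py 8.5 0|head -2; python3 -c "
from bench import arm;s=arm.read_state();print(s['joints'].round(3),s['joint_vel'].round(3))"
```

```text
pos [569.5  65.8  86.1] shift m [-0.0054  0.0007  0.0101] | 0.3 rows
turn deg [0.4  0.83 0.02]
[ 0.313  0.31  -0.864  1.118 -0.16   0.075] [-0.    -0.001  0.    -0.001  0.     0.002]
```

Emit:
{"api": "servo_tool", "payload": {"commands": [[[255,0.008,0,-0.012,0,0,0],[255,0.01,0,-0.028,0,0,0],[255,0.01,0,-0.028,0,0,0],[255,0.01,0,-0.028,0,0,0],[255,0.006,0,-0.015,0,-5,0],[255,0,0,0,0,-6,0],[255,0,0,0,0,-6,0],[255,0,0,0,0,-3.5,0],[255,0,0,0,0,0,0],[255,0,0,0,0,0,0]]]}}

```text
clock: 17.77
position: [577.0, 61.1, 187.2]
ee_rot: [0.999, -0.051, 0.009, 0.01]
contact_force: [0.5, -0.6, -2.8]
gripper_width: 11.4
grasp_force: 59.2
```

Run:
```python
from h import *
plan([530.3,-317.4,190],down(5))
from bench import arm;print(arm.read_state()["joints"].round(2))
```

```text
pos [577.   61.1 187.2] shift m [-0.0077  0.3813  0.004 ] | 9.1 rows
turn deg [  1.14  -1.03 -10.87]
[ 0.4   0.34 -0.19  0.03 -1.03  1.06]
```

Emit:
{"api": "servo_tool", "payload": {"commands": [[[255,0,0.02,0,1.1,-1,0],[255,0,0.037,0,0,0,0],[255,0,0.04,0,0,0,0],[255,0,0.04,0,0,0,0],[255,0,0.04,0,0,0,0],[255,0,0.04,0,0,0,0],[255,0,0.04,0,0,0,0],[255,0,0.04,0,0,0,0],[255,0,0.04,0,0,0,0],[255,0,0.035,0,0,0,0]]]}}

```text
clock: 18.6
position: [537.1, -310.5, 187.7]
ee_rot: [0.999, -0.051, 0.001, -0.0]
contact_force: [1.6, 0.8, -2.5]
gripper_width: 11.2
grasp_force: 59.3
```

Emit:
{"api": "servo_tool", "payload": {"commands": [[[255,0,0.01,0.02,0,0,-5],[255,0,0,0.035,0,0,-6],[255,0,0,0.035,0,0,0],[255,0,0,0.035,0,0,0],[255,0,0,0.01,0,0,0],[255,0,0,0,0,0,0],[255,0,0,0,0,0,0],[255,0,0,0,0,0,0]]]}}

```text
clock: 19.27
position: [540.1, -319.1, 55.7]
ee_rot: [0.999, 0.046, 0.003, 0.001]
contact_force: [0.6, 0.6, -2.1]
gripper_width: 10.9
grasp_force: 59.4
```

Run:
```python
from h import *
plan([530.3,-317.4,13.5],down(5))
```

```text
pos [ 540.1 -319.1   55.7] shift m [-0.0099 -0.0027  0.0421] | 1.0 rows
turn deg [ 0.11 -0.38  0.27]
```

Lower it flat onto the table (keeping x here).

Emit:
{"api": "servo_tool", "payload": {"commands": [[[255,0,0,0.015,0,-0.4,0],[255,0,0,0.015,0,0,0],[255,0,0,0.008,0,0,0],[255,0,0,0.003,0,0,0],[255,0,0,0,0,0,0],[255,0,0,0,0,0,0]]]}}

```text
clock: 19.77
position: [538.8, -318.7, 13.0]
ee_rot: [0.999, 0.046, -0.002, 0.0]
contact_force: [-1.2, 2.1, 3.1]
gripper_width: 11.6
grasp_force: 60.1
```

Emit:
{"api": "servo_tool", "payload": {"commands": [[[130,0,0,0,0,0,0],[130,0,0,0,0,0,0],[130,0,0,0,0,0,0],[130,0,0,0,0,0,0],[130,-0.0048,0,-0.0015,0,0,0],[130,0,0,0,0,-5,0],[130,0,0,0,0,-5,0],[130,0,0,0,0,-5,0],[130,0,0,0,0,0,0],[130,0,0,0,0,0,0]]]}}

```text
clock: 20.6
position: [533.7, -318.7, 12.5]
ee_rot: [0.99, 0.045, -0.133, 0.005]
contact_force: [-0.2, 0.0, -0.4]
gripper_width: 41.6
grasp_force: 0.0
```

```bash
cat > sp.py <<'E'
from h import *
from bench import arm
st=arm.read_state();T=R.from_quat(st["ee_rot"]);p=st["position"];print("tcp",p.round(1),"lean deg",np.degrees(np.arctan2(*T.apply([0,0,1])[[0,2]]*[1,-1])).round(2),"xaxis",T.apply([1,0,0]).round(3),st["contact_force"].round(1))
w=get("wrist");H=cv2.cvtColor(w["frame"],cv2.COLOR_BGR2HSV).astype(int)
u=proj(w,[538.8,-318.7,6]);Y,X=np.mgrid[:400,:640]
o=(abs(X-u[0])<110)&(abs(Y-u[1])<130)&(H[...,0]<18)&(H[...,1]>110)&(H[...,2]>50)
cs,_=cv2.findContours(o.astype(np.uint8),cv2.RETR_EXTERNAL,cv2.CHAIN_APPROX_NONE);c=max(cs,key=cv2.contourArea)
P=np.array([onz(w,q,6)[:2] for q in c[:,0,:]]).astype(np.float32);r=cv2.minAreaRect(P);print(r,cv2.boxPoints(r).round(1).tolist())
E
python3 sp.py
```

```text
tcp [ 533.7 -318.7   12.5] lean deg -15.2 xaxis [ 0.961  0.088 -0.263] [-0.2  0.  -0.4]
((546.1246948242188, -318.32891845703125), (81.33065032958984, 63.860443115234375), 5.036149024963379) [[502.79998779296875, -290.1000061035156], [508.3999938964844, -353.70001220703125], [589.4000244140625, -346.6000061035156], [583.7999877929688, -283.0]]
```

Emit:
{"api": "servo_tool", "payload": {"commands": [[[255,0,0,0,0,0,0],[255,0,0,0,0,0,0],[255,0,0,0,0,0,0],[255,0,0,0,0,0,0],[255,0,0,0,0,0,0],[255,0,0,0,0,0,0],[255,0,0,0,0,0,0],[255,0,0,0,0,0,0]]]}}

```text
clock: 21.32
position: [533.2, -319.3, 14.1]
ee_rot: [0.99, 0.045, -0.133, 0.006]
contact_force: [-1.5, -0.1, 5.8]
gripper_width: 11.5
grasp_force: 59.5
```

```bash
python3 sp.py
```

```text
tcp [ 533.2 -319.3   14.1] lean deg -15.23 xaxis [ 0.961  0.087 -0.264] [-1.5 -0.1  5.8]
((546.6958618164062, -318.239990234375), (80.65711975097656, 63.96711730957031), 4.822748184204102) [[503.79998779296875, -289.79998779296875], [509.20001220703125, -353.5], [589.5999755859375, -346.70001220703125], [584.2000122070312, -283.0]]
```

Emit:
{"api": "servo_tool", "payload": {"commands": [[[255,-0.0015,0,-0.005,0,0,0],[255,-0.004,0,-0.014,0,0,0],[255,-0.008,0,-0.029,0,0,0],[255,-0.01,0,-0.036,0,0,0],[255,-0.01,0,-0.036,0,0,0],[255,-0.01,0,-0.036,0,0,0],[255,-0.006,0,-0.022,0,0,0],[255,0,0,0,0,0,0]]]}}

```text
clock: 22.03
position: [535.6, -320.4, 204.2]
ee_rot: [0.991, 0.045, -0.127, 0.008]
contact_force: [-0.1, -0.1, -0.9]
gripper_width: 11.2
grasp_force: 58.8
```

```bash
cat >> h.py <<'E'
OFF,BACK,AL=14.1,6.8,np.radians(15.23)
RT=RT*R.from_rotvec([0,-AL,0])
_g=goal
def goal(xw,press,dz=0): return _g(xw,press,OFF,BACK,dz)
def spr(st):
    """spreader underside origin and rotation matrix (x,y,z axes) from tool state"""
    Q=R.from_quat(st["ee_rot"])*R.from_rotvec([0,AL,0]);M=Q.as_matrix()@np.diag([1,-1,-1]);return st["position"]+M@[BACK,0,-OFF],M
E
cat > chk.py <<'E'
from h import *
from bench import arm
import sys
if len(sys.argv)>2: plan(goal(float(sys.argv[1]),float(sys.argv[2])),RT)
st=arm.read_state();O,M=spr(st);f=lambda x,y,z:O+M@[x,y,z]
e=f(-45,0,6)-B
print("xw",round(e@hh,2),"lat",round((O-FM)@yy_,2),"press",round(-(O-FM)@NN,2),"tilt",round(np.arcsin(M[2,0]),3),"F",st["contact_force"].round(1),"torque",st["wrist_torque"].round(2),"clk",round(st["clock"],2),"grip",round(st["gripper_width"],1),round(st["grasp_force"],1),"joints",st["joints"].round(2))
Y,X=np.mgrid[:400,:640]
for n in("wrist","scene"):
    d=get(n);H=cv2.cvtColor(d["frame"],cv2.COLOR_BGR2HSV).astype(int);u=proj(d,f(0,0,6))
    near=(abs(X-u[0])<(110 if n=="wrist" else 35))&(abs(Y-u[1])<(130 if n=="wrist" else 25))
    o=near&(H[...,0]<18)&(H[...,0]>3)&(H[...,1]>110)&(H[...,2]>60)
    cs,_=cv2.findContours(o.astype(np.uint8),cv2.RETR_EXTERNAL,cv2.CHAIN_APPROX_NONE)
    if not cs: continue
    c=max(cs,key=cv2.contourArea)
    print(n,"pred",[proj(d,f(x,y,6)).round(1).tolist() for x,y in((45,32),(45,-32),(-45,-32),(-45,32))],"seen",cv2.approxPolyDP(c,3 if n=="wrist" else 1.5,True)[:,0].tolist())
    red=((H[...,0]>172)|(H[...,0]<6))&(H[...,1]>150)&(H[...,2]>60)
    for z in(87,95):
        u=proj(d,B+[0,0,z-26]);print("  red",[(a,q.round(1).tolist()) for a,q in blobs(red,5) if np.linalg.norm(q-u)<20],u.round(1))
E
python3 chk.py
python3 - <<'E'
from h import *
g=goal(30,0,dz=100);print(g)
plan(g,RT)
E
```

```text
xw 13.19 lat -385.77 press -116.83 tilt 0.011 F [-0.1 -0.1 -0.9] torque [-0.03 -0.78 -0.02] clk 22.03 grip 11.2 58.8 joints [-0.24  0.51  0.09  0.09 -1.39  1.87]
wrist pred [[253.6, 155.8], [394.6, 155.5], [376.2, 291.4], [272.7, 291.5]] seen [[258, 152], [256, 164], [272, 278], [280, 272], [285, 253], [296, 248], [301, 237], [311, 237], [313, 205], [333, 203], [337, 206], [339, 237], [349, 237], [352, 247], [365, 253], [370, 272], [377, 279], [393, 153]]
  red [(np.int32(97), [12.9, 161.8])] [ 13.6 161. ]
  red [(np.int32(97), [12.9, 161.8])] [  9.5 163.8]
scene pred [[251.1, 100.0], [238.9, 91.4], [265.3, 81.5], [277.9, 89.6]] seen [[276, 93], [267, 88], [264, 92], [255, 95], [252, 93], [252, 89], [242, 94], [255, 101]]
  red [(np.int32(23), [347.6, 189.7])] [346.6 190.2]
  red [(np.int32(23), [347.6, 189.7])] [346.6 187.8]
[583.3178188   63.80967402 182.00687949]
pos [ 532.8 -318.8  198.1] shift m [ 0.0862 -0.3765 -0.0061] | 9.3 rows
turn deg [ 0.76 21.06 10.51]
```

```bash
sed -i 's/^OFF,BACK,AL=14.1,6.8/OFF,BACK,AL=14.1,7.6/' h.py
```

Emit:
{"api": "servo_tool", "payload": {"commands": [[[255,0.004,-0.02,0,0,0,0],[255,0.008,-0.036,0,0,0,0],[255,0.009,-0.04,-0.001,0,0,0],[255,0.009,-0.04,-0.001,0,0,0],[255,0.009,-0.04,-0.001,0,0,0],[255,0.009,-0.04,-0.001,0,0,0],[255,0.009,-0.04,-0.001,0,0,0],[255,0.009,-0.04,-0.001,0,0,0],[255,0.009,-0.04,0,0,0,0],[255,0.009,-0.04,0,0,0,0]]]}}

```text
clock: 22.97
position: [579.5, 64.7, 179.2]
ee_rot: [0.99, 0.045, -0.135, 0.006]
contact_force: [0.7, 0.0, -2.1]
gripper_width: 11.3
grasp_force: 58.8
```

Emit:
{"api": "servo_tool", "payload": {"commands": [[[255,0,0,0,0.2,5.2,2.6],[255,0,0,0,0.2,5.3,2.6],[255,0,0,0,0.2,5.3,2.6],[255,0,0,0,0.2,5.3,2.6],[255,0,0,0,0,0,0],[255,0,0,0,0,0,0],[255,0,0,0,0,0,0]]]}}

```text
clock: 23.55
position: [580.7, 62.7, 181.0]
ee_rot: [0.998, -0.045, 0.05, 0.003]
contact_force: [-0.3, -0.9, -1.4]
gripper_width: 11.4
grasp_force: 59.0
```

```bash
python3 chk.py 18 -20
```

```text
pos [580.7  62.7 181. ] shift m [-0.0185 -0.0014  0.081 ] | 2.0 rows
turn deg [0.05 0.22 0.17]
xw 28.17 lat -1.28 press -93.16 tilt 0.366 F [-0.3 -0.9 -1.4] torque [ 0.06  0.2  -0.01] clk 23.55 grip 11.4 59.0 joints [ 0.41  0.31 -0.27  0.06 -0.91  1.03]
wrist pred [[253.3, 154.7], [394.8, 154.5], [376.4, 291.0], [272.6, 291.1]] seen [[258, 151], [255, 162], [272, 277], [278, 274], [284, 253], [296, 248], [301, 237], [311, 237], [313, 206], [335, 204], [339, 237], [349, 237], [354, 248], [365, 252], [370, 271], [377, 279], [393, 153]]
  red [] [322.8 281.8]
  red [] [322.7 285.9]
scene pred [[310.6, 180.3], [297.1, 164.3], [329.6, 163.4], [343.8, 178.5]] seen [[295, 154], [302, 163], [298, 166], [311, 181], [342, 180], [332, 171], [317, 174], [313, 170], [317, 158], [314, 155], [318, 155], [314, 147], [310, 151], [305, 149]]
  red [(np.int32(19), [347.7, 189.8])] [346.6 190.2]
  red [(np.int32(19), [347.7, 189.8])] [346.6 187.8]
```

Emit:
{"api": "servo_tool", "payload": {"commands": [[[255,-0.003,-0.0014,0.02,0,0.2,0.2],[255,-0.005,0,0.025,0,0,0],[255,-0.006,0,0.021,0,0,0],[255,-0.0045,0,0.015,0,0,0],[255,0,0,0,0,0,0],[255,0,0,0,0,0,0],[255,0,0,0,0,0,0]]]}}

```text
clock: 24.23
position: [572.9, 65.3, 100.7]
ee_rot: [0.997, -0.047, 0.054, 0.002]
contact_force: [0.2, -0.3, -2.6]
gripper_width: 11.4
grasp_force: 59.0
```

```bash
python3 chk.py 10 -3
```

```text
pos [572.9  65.3 100.7] shift m [-0.0127  0.0006  0.0223] | 0.6 rows
turn deg [-0.03 -0.26 -0.06]
xw 20.32 lat 0.55 press -21.25 tilt 0.374 F [ 0.2 -0.3 -2.6] torque [0.05 0.3  0.04] clk 24.23 grip 11.4 59.0 joints [ 0.42  0.39 -0.4   0.08 -0.7   0.99]
wrist pred [[253.4, 154.7], [394.9, 154.5], [376.4, 291.0], [272.6, 291.1]] seen [[258, 151], [254, 155], [257, 192], [272, 277], [279, 273], [284, 253], [296, 248], [301, 237], [311, 237], [313, 206], [335, 204], [339, 237], [350, 238], [354, 248], [365, 252], [370, 272], [377, 279], [393, 190], [393, 152]]
  red [(np.int32(124), [325.5, 335.8])] [325.5 326. ]
  red [(np.int32(124), [325.5, 335.8])] [325.5 333.2]
scene pred [[315.5, 206.0], [302.7, 189.8], [333.0, 188.0], [346.5, 203.3]] seen [[304, 191], [316, 207], [343, 204], [335, 196], [329, 199], [320, 198], [318, 196], [320, 190]]
  red [(np.int32(21), [347.6, 190.0])] [346.6 190.2]
  red [(np.int32(21), [347.6, 190.0])] [346.6 187.8]
```

Emit:
{"api": "servo_tool", "payload": {"commands": [[[255,-0.004,0.0006,0.007,0,-0.2,0],[255,-0.004,0,0.007,0,0,0],[255,-0.003,0,0.005,0,0,0],[255,-0.0015,0,0.003,0,0,0],[255,0,0,0,0,0,0],[255,0,0,0,0,0,0],[255,0,0,0,0,0,0]]]}}

```text
clock: 24.92
position: [561.3, 65.5, 76.7]
ee_rot: [0.998, -0.047, 0.052, 0.002]
contact_force: [-0.1, -0.7, -3.3]
gripper_width: 11.4
grasp_force: 59.0
```

```bash
python3 chk.py 9.5 3
python3 - <<'E'
from h import *
# gap white stripe/pin in wrist: print profile along the centre column below the fin
w=get("wrist");print(w["frame"][255:350:3,325].tolist()); print(w["frame"][255:350:3,300].tolist())
E
```

```text
pos [561.3  65.5  76.7] shift m [ 0.0002 -0.0004  0.0062] | 0.1 rows
turn deg [-0.    0.03 -0.05]
xw 8.67 lat -0.38 press -3.01 tilt 0.369 F [-0.1 -0.7 -3.3] torque [0.02 0.28 0.  ] clk 24.92 grip 11.4 59.0 joints [ 0.43  0.4  -0.45  0.09 -0.63  0.98]
wrist pred [[253.4, 154.6], [394.9, 154.4], [376.4, 291.0], [272.6, 291.1]] seen [[257, 151], [258, 191], [272, 277], [279, 273], [284, 253], [296, 248], [301, 237], [311, 237], [313, 206], [335, 204], [339, 238], [349, 237], [354, 248], [365, 252], [371, 273], [377, 279], [394, 171], [393, 152]]
  red [(np.int32(104), [323.8, 336.0])] [323.8 332.4]
  red [(np.int32(104), [323.8, 336.0])] [323.8 341. ]
scene pred [[320.0, 211.4], [307.2, 195.3], [336.8, 193.1], [350.1, 208.3]] seen [[309, 197], [320, 212], [347, 209], [339, 201], [334, 204], [325, 204], [322, 201], [324, 195]]
  red [(np.int32(6), [348.0, 192.2])] [346.6 190.2]
  red [(np.int32(6), [348.0, 192.2])] [346.6 187.8]
[[26, 25, 25], [19, 19, 18], [17, 15, 9], [25, 24, 18], [18, 14, 15], [19, 15, 16], [35, 30, 30], [26, 18, 24], [34, 31, 30], [27, 22, 21], [32, 29, 25], [22, 24, 25], [27, 22, 20], [28, 25, 25], [28, 27, 30], [32, 27, 25], [31, 26, 24], [27, 24, 23], [31, 27, 25], [26, 22, 22], [31, 26, 26], [29, 26, 27], [28, 25, 19], [28, 26, 24], [29, 28, 28], [36, 34, 30], [37, 36, 79], [56, 64, 246], [32, 33, 100], [21, 13, 15], [26, 23, 23], [25, 23, 22]]
[[99, 98, 98], [102, 101, 99], [98, 94, 93], [98, 96, 94], [97, 96, 94], [98, 98, 95], [137, 135, 129], [29, 29, 24], [29, 29, 26], [31, 29, 25], [28, 25, 24], [28, 27, 25], [22, 18, 18], [29, 24, 24], [30, 26, 24], [27, 24, 22], [28, 25, 26], [24, 23, 20], [31, 25, 24], [27, 26, 23], [24, 23, 18], [16, 15, 12], [23, 16, 15], [26, 19, 22], [24, 21, 20], [33, 25, 22], [33, 32, 29], [23, 21, 21], [26, 19, 19], [21, 23, 19], [22, 24, 21], [34, 29, 28]]
```

Emit:
{"api": "servo_tool", "payload": {"commands": [[[255,0,-0.0002,0.0015,0,0,0],[255,0,-0.0002,0.0015,0,0,0],[255,0,0,0.001,0,0,0],[255,0,0,0,0,0,0],[255,0,0,0,0,0,0]]]}}

```text
clock: 25.48
position: [562.1, 65.7, 73.3]
ee_rot: [0.998, -0.047, 0.052, 0.002]
contact_force: [-1.0, -1.1, 3.3]
gripper_width: 11.1
grasp_force: 59.9
```

```bash
python3 chk.py 9.5 3|head -2
```

```text
pos [562.1  65.7  73.3] shift m [-0.0003 -0.      0.0028] | 0.1 rows
turn deg [-0.02 -0.03 -0.05]
```

Emit:
{"api": "servo_tool", "payload": {"commands": [[[255,0,0,0.001,0,0,0],[255,0,0,0,0,0,0],[255,0,0,0,0,0,0],[255,0,0,0,0,0,0]]]}}

```text
clock: 25.92
position: [562.4, 65.8, 72.2]
ee_rot: [0.998, -0.047, 0.052, 0.002]
contact_force: [0.1, -2.1, 4.2]
gripper_width: 11.4
grasp_force: 60.0
```

```bash
python3 chk.py 9.5 3
python3 - <<'E'
from h import *
from bench import arm
a=[]
for i in range(8): get("top");a.append(arm.read_state()["contact_force"])
print(np.mean(a,0),np.std(a,0))
E
```

```text
pos [562.4  65.8  72.2] shift m [-0.0004  0.      0.0016] | 0.0 rows
turn deg [-0.03 -0.04 -0.05]
xw 9.78 lat 0.03 press 1.57 tilt 0.371 F [ 0.1 -2.1  4.2] torque [-0.79 -0.32 -0.13] clk 25.92 grip 11.4 60.0 joints [ 0.43  0.41 -0.45  0.09 -0.62  0.98]
wrist pred [[253.4, 154.6], [394.9, 154.4], [376.4, 291.0], [272.6, 291.1]] seen [[257, 151], [258, 189], [272, 277], [278, 274], [284, 253], [296, 248], [301, 237], [311, 237], [314, 205], [335, 204], [339, 237], [350, 238], [354, 248], [366, 253], [370, 271], [377, 279], [393, 182], [393, 151]]
  red [(np.int32(86), [324.7, 335.7])] [324.6 338.9]
  red [(np.int32(86), [324.7, 335.7])] [324.6 348. ]
scene pred [[319.7, 213.0], [307.0, 196.9], [336.5, 194.7], [349.8, 209.9]] seen [[308, 199], [320, 214], [347, 211], [339, 203], [333, 206], [324, 205], [322, 203], [324, 197]]
  red [] [346.6 190.2]
  red [] [346.6 187.8]
[ 0.58619105 -2.16074378  5.14888503] [0.4601288  0.3675144  0.21636827]
```

Emit:
{"api": "servo_tool", "payload": {"commands": [[[255,0,0,0.0007,0,0,0],[255,0,0,0.0006,0,0,0],[255,0,0,0,0,0,0],[255,0,0,0,0,0,0],[255,0,0,0,0,0,0]]]}}

```text
clock: 26.83
position: [562.8, 65.8, 71.1]
ee_rot: [0.998, -0.047, 0.053, 0.002]
contact_force: [0.3, -2.8, 6.5]
gripper_width: 11.6
grasp_force: 60.2
```

```bash
python3 chk.py 9.5 3|head -2
python3 - <<'E'
from h import *
from bench import arm
import pickle
a=[]
for i in range(4): t=get("top");a.append(np.r_[arm.read_state()["contact_force"],arm.read_state()["wrist_torque"]])
print(np.mean(a,0).round(2))
for nm,ds in(("now",(get("scene"),get("wrist"),t)),("hover",pickle.load(open("h8.pkl","rb")))):
    for d in ds:
        H=cv2.cvtColor(d["frame"],cv2.COLOR_BGR2HSV).astype(int);u=proj(d,B+[0,0,64])
        m=((H[...,0]>170)|(H[...,0]<7))&(H[...,1]>130)&(H[...,2]>50)
        print(nm,u.round(1),[(a,q.round(1).tolist()) for a,q in blobs(m,2) if np.linalg.norm(q-u)<20])
E
```

```text
pos [562.8  65.8  71.1] shift m [-0.0007  0.0001  0.0005] | 0.0 rows
turn deg [-0.03 -0.08 -0.04]
[ 0.53 -2.6   6.39 -0.94 -0.38 -0.15]
now [346.6 189.3] [(np.int32(3), [348.7, 192.7])]
now [324.7 343.9] [(np.int32(90), [324.7, 335.8])]
now [322.3 225.6] []
hover [346.6 189.3] [(np.int32(27), [347.6, 189.9])]
hover [331.5 352.2] []
hover [322.3 225.6] []
```

Emit:
{"api": "servo_tool", "payload": {"commands": [[[255,0,0,0,0,0.5,0],[255,0,0,0,0,0.5,0],[255,0,0,0,0,0,0],[255,0,0,0,0,0,0],[255,0,0,0,0,0,0]]]}}

```text
clock: 27.65
position: [562.2, 66.0, 70.8]
ee_rot: [0.997, -0.046, 0.061, 0.003]
contact_force: [0.4, -1.1, 5.5]
gripper_width: 11.7
grasp_force: 60.3
```

```bash
cat > fq.py <<'E'
from h import *
from bench import arm
a=[]
for i in range(4): get("top");s=arm.read_state();a.append(np.r_[s["contact_force"],s["wrist_torque"]])
m=np.mean(a,0)-[0,-.4,-2.9,.02,.28,0];print("dF",m[:3].round(2),"dM",m[3:].round(3))
O,M=spr(s);f=O+M@[-45,0,6]-B
print("xw",round(f@hh,2),"lat",round((O-FM)@yy_,2),"press",round(-(O-FM)@NN,2),"tilt",round(np.arcsin(M[2,0]),3),"roll",round(np.arcsin(M[2,1]),4),"grip",s["gripper_width"].round(1),"clk",round(s["clock"],1))
E
python3 fq.py
```

```text
dF [ 0.28 -0.57  8.93] dM [-0.44  -0.107 -0.043]Traceback (most recent call last):
  File "fq.py", line 7, in <module>
    print("xw",round(f@hh,2),"lat",round((O-FM)@yy_,2),"press",round(-(O-FM)@NN,2),"tilt",round(np.arcsin(M[2,0]),3),"roll",round(np.arcsin(M[2,1]),4),"grip",s["gripper_width"].round(1),"clk",round(s["clock"],1))
                                                                                                                                                              ^^^^^^^^^^^^^^^^^^^^^^^^
AttributeError: 'float' object has no attribute 'round'
```

Emit:
{"api": "servo_tool", "payload": {"commands": [[[255,0,0,0,-0.5,-0.3,0],[255,0,0,0,0,0,0],[255,0,0,0,0,0,0],[255,0,0,0,0,0,0]]]}}

```text
clock: 28.18
position: [562.1, 66.0, 70.7]
ee_rot: [0.997, -0.047, 0.058, 0.007]
contact_force: [-1.5, -1.6, 5.7]
gripper_width: 11.5
grasp_force: 60.2
```

```bash
sed -i 's/s\["gripper_width"\].round(1)/s["gripper_width"]/' fq.py; python3 fq.py
```

```text
dF [-0.68 -0.66  8.04] dM [-0.199 -0.221 -0.014]
xw 9.71 lat 0.09 press 2.72 tilt 0.382 roll -0.0078 grip 11.155634304437772 clk 28.4
```

```bash
python3 -c "
from bench import ticket;print(ticket.job_done())"
```

```text
the job is handed in; nothing more can be done
None
```

The red pin is home in the bore and released. The spreader is still gripped and pressed flush on the sprung face: about 3.7 mm in by force, 2.7 mm by position, with the white edge about 9.7 mm from the pin's axis. I handed the job in at 28 s, but no verdict came back.

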